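# Open the chocolate display rack and stock it

### The arm

A 6-joint arm with a two-finger parallel gripper is mounted at the origin on the work surface. World frame = base frame: x ahead of the robot, y to its left, z up, the work surface at z = 0. Lengths are in m, angles in rad, forces in N, time in s.
With the tool pointing down it reaches from about 0.375 to 0.975 m from the base axis. Payload 3.8 kg.
Tool frame: the origin (TCP) lies at the very end of the fingers, on their centre line; the grasp point (between the pads) lies 19 mm behind it; z points along the fingers, y is the line along which they close (so a half turn about z gives the same grasp; the last joint's range is limited). The gripper opens to 85 mm and grips with 20 to 120 N. Pads are 22 mm wide; open, the fingers measure 114 mm over their backs; the gripper's body (76 mm by 85 mm) begins 54 mm behind the grasp point. The pads swing forward as they close: fully open they stand 13 mm farther back than shut.
Start: joints at [-1.223, 0.264, 1.604, -0, 1.274, -0.037], TCP at [0.253, -0.626, 0.231] pointing down, gripper open.
Joint ranges: [-2.63, 2.63], [-0.94, 2.18], [0.31, 2.57], [-1.31, 4.45], [0, 2.66], [-2.55, 2.55]. Speed limits (rad/s): [2.57, 2.57, 3.14, 3.14, 3.14, 3.14].

### API

Orientations are given as a rotation vector (axis times angle).
In Python, from workcell import bot, vision gives the robot as it stands. The module is installed in compiled form; this text tells all that it offers.
- The arm moves only by the tool play_rows, never from a script. Its argument "moves" is a list that holds one entry, the list of rows, each a list of 7 numbers: the turn, a rotation vector about the tool's x, y, z as a fraction of full scale, then the shift along the tool's x, y, z as a fraction of full scale, then the finger opening in mm, from 0 to 85.4. In form: [[[ax, ay, az, x, y, z, jaw], ...]]. A call has 1 to 5 rows; each row shifts and turns the commanded pose from where the row before left it, along the tool's axes as they then stand; what a row does not reach is not made up. Full scale, the value 1, is 0.1 m for a shift and 0.5 rad for a turn. A row lasts 1/12 s, in which the tool goes at most 41.7 mm and 7.16 degrees, less where a joint would pass 70% of its speed; a pose out of reach is approached as far as the arm can. A call with a number of a shift or a turn outside -1 to 1 is refused whole. A call with a gripper value outside its range is refused whole. The fingers move at their own pace and stop on an object; "newtons" is the grip in N (left out, the last holds). Time passes only in rows, so rows that do not move let the fingers close. It gives the time, the measured TCP pose, the force, the opening and the grip force at its end, in the units of the state.
- bot.read_state(): the state, without advancing time (a new reading comes with each control period).
- vision.read_camera(name): name is "scene" or "top"; returns a dict with "image" (400x640x3 uint8, red, green, blue), "depth" (400x640 float32, m along the optical axis (not along the pixel's ray), 0 where there is no reading), "K" (3x3 intrinsics, pixels), "R" (3x3) and "t" (3): a world point X has camera coordinates R X + t. Camera axes: x right, y down, z forward; pixel columns grow to the right and rows downward; lengths in m; the calibration is good to about 2 mm. A picture is of the moment at which its call begins.
- bot.finish_job(): hands the job in; it is judged then, once.
The state is a dict: "time": time; "q": joint angles; "joint_vel": joint speeds; "joint_torque": joint torques, N m; "tool_pos": TCP position; "tcp_rot": TCP orientation; "wrist_force": force on the tool from outside, world axes, zero at the start; "torque": the same for the moment, N m; "width": opening from 0.0 (shut) to 1.0 (fully open); "grip_force": force on a finger pad.
Only numpy, scipy, OpenCV 4.12 (cv2) and the standard library are available. Lean on these libraries where they do the work, as an engineer would, in place of code of your own. Each camera call takes 0.05 s, during which the arm holds its last target. There are 200 camera calls.

### The job

Open the display rack for the day: draw the locking pin out of its bore and park it upright in the side notch of the steel bracket, pushed home with its collar resting on the bracket, and then slide the rack's cover fully open. Then stand every chocolate carton that lies on the table on its short end in the rack, one to a slot, any slot, right down to the slot's floor. Leave the other wares where they stand.

Things in the scene. Friction and masses are not known exactly. Their poses are not given: they have to be found in the camera images.
- rack: fixed wooden rack, 265 (x) by 205 mm, 46 mm high; origin on the table under the middle of its slots, x away from the robot across the slots, y left along them. Five slots 42 mm apart, 22 mm wide, 70 mm long, 38 mm deep, leaning back: upper ends 20 degrees off vertical towards +x; divider tops 47 mm high. On the -y side a deck, 46 mm high, with the pin's bore; the cover slides over it.
- slot0 (a point): middle of the floor of slot 0 (nearest the robot), 8 mm above the table; axes as the rack's
- slot1 (a point): middle of the floor of slot 1 (counted from the robot), 8 mm above the table; axes as the rack's
- slot2 (a point): middle of the floor of slot 2 (counted from the robot), 8 mm above the table; axes as the rack's
- slot3 (a point): middle of the floor of slot 3 (counted from the robot), 8 mm above the table; axes as the rack's
- slot4 (a point): middle of the floor of slot 4 (farthest from the robot), 8 mm above the table; axes as the rack's
- cover (a joint): travel of the sliding cover along the rack's -y in m: 0 shut over the slots, 0.094 fully open on the deck. The pin locks it while in its bore.
- cover_grip (a point): middle of the cover's upright wooden grip (18 mm thick in the rack's x, 40 mm long in y, from 57 to 97 mm above the table); moves with the cover, axes as the rack's
- pin: upright locking pin: steel shank 12 mm thick, 42 mm long, below a steel collar (30 mm across, 6 mm thick), with a black round grip 20 mm across and 42 mm long on top. Origin on the axis at the underside of the collar, z up along the grip. At the start its collar sits on the cover's lug, 57 mm high, its shank in the 15 mm bore.
- bracket: fixed steel parking bracket on the table left of the rack, 52 mm wide, 62 mm high: two arms 12 mm thick with a U notch between them, 16 mm wide and 52 mm long, open towards the bracket's -x, closed at +x; origin on the table under the middle of the notch
- notch_seat (a point): where the parked pin's origin belongs: on the bracket's top face (62 mm above the table), on the notch's centre line, 8 mm from its closed end; axes as the bracket's (-x points out of the notch)
- carton1: slim carton of chocolate, 120 x 62 x 18 mm (x, y, z), origin at its centre, lying flat on the table at the start; all cartons are alike and either end or face may be up. Three or four are present, the others are absent (None).
- carton2: slim carton of chocolate, 120 x 62 x 18 mm (x, y, z), origin at its centre, lying flat on the table at the start; all cartons are alike and either end or face may be up. Three or four are present, the others are absent (None).
- carton3: slim carton of chocolate, 120 x 62 x 18 mm (x, y, z), origin at its centre, lying flat on the table at the start; all cartons are alike and either end or face may be up. Three or four are present, the others are absent (None).
- carton4: slim carton of chocolate, 120 x 62 x 18 mm (x, y, z), origin at its centre, lying flat on the table at the start; all cartons are alike and either end or face may be up. Three or four are present, the others are absent (None).
- bowl: bystander: white china bowl, 90 mm across, 45 mm high, near the robot; origin under its centre
- spatula: bystander: flat serving spatula, 200 mm long, near the robot; origin mid-length on the table
- tin: bystander: round tin, 72 mm across, 55 mm high, beyond the rack on its left; origin under its centre
- jar: bystander: amber glass jar with a wooden cap, 72 mm across, 85 mm high, beyond the rack on its right; origin under its centre
- sign: bystander: small blank black price board on a wooden foot, 80 mm wide, 68 mm high, beyond the rack; origin under its centre
- cup: bystander: paper cup, 72 mm across, 60 mm high, far right; origin under its centre
Mind the look-alikes: they are no part of the job. What is shaped like the carton4 but purple or red is not meant.

How it is judged:
By the outcome, as a careful person would: the job done as asked, in the order asked, and still so for the second after the job is handed in, with the robot touching nothing.
Of carton1, carton2, carton3, carton4 only 3 to 4 are there at a start; the rules pass over those that are not, and their reading is None.
At some moment in a run one of carton1, carton2, carton3, carton4 may be knocked a few centimetres aside while the robot is not near it.
It also fails if it takes over 210 s, if anything falls off the work surface, if the arm or the gripper's body presses on something with over 40 N, if the wrist force passes 120 N, or if a joint passes its speed limit or range.

## Working session

There is one attempt and no reset: what is moved stays moved. The work goes in short steps, Python scripts to look and compute and a tool call to move; the robot and the scene stay as the last step left them, time stands still between calls to the robot, and variables do not carry over. Pictures are saved under pics/ and viewed, at most 14 in all, crops included, and the job is handed in when it is done.

Besides the shell and the picture viewer there is one more tool, called as name(argument=value, ...) on one line, values as JSON. play_rows: Moves the arm, as the interface text tells. Its arguments: {"type":"object","properties":{"moves":{"type":"array","items":{"type":"array","items":{"type":"array","items":{"type":"number"}}}},"newtons":{"type":"number"}},"required":["moves"]}

```bash
mkdir -p pics
python3 - <<'E'
from workcell import bot, vision
import cv2,numpy as np
print(bot.read_state())
for n in ("scene","top"):
    c=vision.read_camera(n); np.savez(f"{n}0.npz",**c)
    cv2.imwrite(f"pics/{n}0.png",c["image"][:,:,::-1])
    print(n,c["K"].tolist(),c["R"].tolist(),c["t"].tolist())
E
```

```text
{'time': 0.0, 'q': array([-1.22291277e+00,  2.64760736e-01,  1.60538835e+00,  3.07318727e-05,
        1.27369990e+00, -3.69023488e-02]), 'joint_vel': array([-0.00110264,  0.00110645,  0.0014458 ,  0.00099207,  0.0001083 ,
        0.00062324]), 'joint_torque': array([-1.99284397e-03, -5.15117526e+01, -3.67312896e+01, -2.31380800e-04,
        1.29561828e-02,  1.13192630e-05]), 'tool_pos': array([ 0.25312299, -0.62494633,  0.22994917]), 'tcp_rot': array([-3.08143890e+00, -6.00257397e-01,  5.02933132e-04]), 'wrist_force': array([-0.03362016,  0.3976902 , -0.85992969]), 'torque': array([-0.00925329, -0.0495136 ,  0.0142645 ]), 'grip_force': 0.0, 'width': 1.000687434363852}
scene [[371.026826133023, 0.0, 321.73662745677797], [0.0, 371.026826133023, 198.46212661556538], [0.0, 0.0, 1.0]] [[-0.40395801411659726, 0.9146109966957324, 0.017454155786327828], [0.7114977122416726, 0.326126735355516, -0.6224245801390073], [-0.5749686324538421, -0.23901480541922826, -0.782485140104633]] [0.3637988376285222, -0.3280151434284944, 1.36673079137479]
top [[499.45791709114735, 0.0, 318.202248924847], [0.0, 499.45791709114735, 190.5287221360883], [0.0, 0.0, 1.0]] [[0.020991170330391558, -0.9997785225020485, 0.0015088776562042837], [-0.9835420256296935, -0.02092112123009665, -0.17946417610964813], [0.1794559962453183, 0.0022831185025105074, -0.9837633520219707]] [-0.14821769707441046, 0.55059396461791, 1.7077911967323638]
```

View pics/scene0.png

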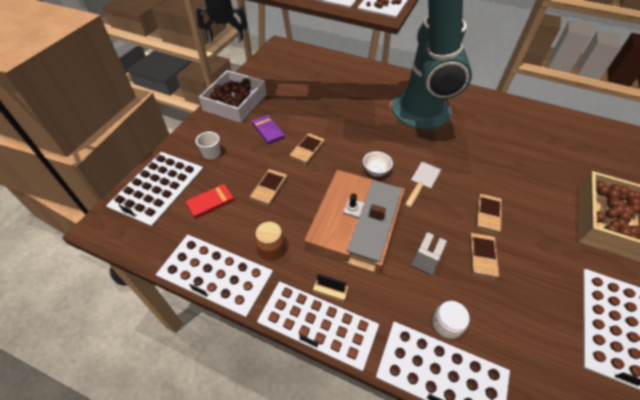

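View pics/top0.png

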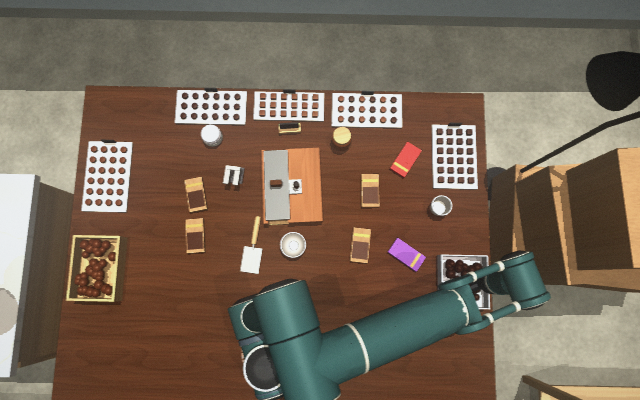

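The top view shows these carton-like things:
- Brown and tan cartons at (195,194), (195,236), (370,190) and (361,245).
- A red one at (406,159) and a purple one at (406,254), both look-alikes to be left alone.

The pin is at (296,186), the cover grip at (276,184) and the bracket at (233,176).

```bash
cat > h.py <<'E'
import numpy as np,cv2
from scipy.spatial.transform import Rotation as Rot
def ray(c,uv,z):
    uv=np.atleast_2d(np.asarray(uv,float)); K,R,t=c["K"],c["R"],c["t"]
    o=-R.T@t; d=(np.linalg.inv(K)@np.c_[uv,np.ones(len(uv))].T).T@R
    return o+d*((z-o[2])/d[:,2])[:,None]
def proj(c,X):
    p=(c["R"]@np.atleast_2d(X).T).T+c["t"]; q=(c["K"]@p.T).T; return q[:,:2]/q[:,2:]
def cloud(c):
    v,u=np.mgrid[:400,:640]; d=c["depth"]; K=c["K"]
    p=np.stack([(u-K[0,2])/K[0,0]*d,(v-K[1,2])/K[1,1]*d,d],-1)
    return (p-c["t"])@c["R"]
E
python3 - <<'E'
import numpy as np,cv2
from h import *
T=dict(np.load("top0.npz"));S=dict(np.load("scene0.npz"))
P=cloud(T)
for uv in [(195,194),(195,210),(370,190),(361,245),(296,186),(296,181),(276,184),(232,172),(233,180),(270,160),(310,160),(275,220),(220,140),(293,245)]:
    print(uv,P[uv[1],uv[0]].round(4))
a=cv2.resize(T["image"][140:230,215:335],None,fx=5,fy=5,interpolation=cv2.INTER_CUBIC)[:,:,::-1]
cv2.imwrite("pics/a.png",a)
b=S["image"][150:290,250:450]; cv2.imwrite("pics/b.png",cv2.resize(b,None,fx=4,fy=4,interpolation=cv2.INTER_CUBIC)[:,:,::-1])
# cartons: height slab 8..28 mm
m=((P[...,2]>.009)&(P[...,2]<.03)&(P[...,0]<1.0)&(P[...,0]>.3)).astype(np.uint8)
n,l,st,ce=cv2.connectedComponentsWithStats(m)
for i in range(1,n):
    if 150<st[i,4]<1500:
        q=P[l==i]; print(ce[i].round(0),st[i,4],q.mean(0).round(3),T["image"][l==i].mean(0).round(0),cv2.minAreaRect((q[:,:2]*1000).astype(np.float32)))
E
```

```text
(195, 194) [0.5367 0.3029 0.0222]
(195, 210) [0.4796 0.3001 0.0186]
(370, 190) [ 0.5648 -0.3218  0.0209]
(361, 245) [ 0.3676 -0.2904  0.0243]
(296, 186) [ 0.5597 -0.0601  0.0941]
(296, 181) [ 0.5747 -0.0602  0.1066]
(276, 184) [0.5652 0.0088 0.0947]
(232, 172) [0.6224 0.1772 0.0103]
(233, 180) [0.5814 0.162  0.0676]
(270, 160) [0.6575 0.036  0.0617]
(310, 160) [ 0.6644 -0.105   0.0457]
(275, 220) [0.4506 0.0149 0.0128]
(220, 140) [0.7353 0.223  0.0319]
(293, 245) [ 0.3637 -0.0516  0.0087]
[288. 106.] 1391 [ 0.875 -0.019  0.017] [187. 170. 161.] ((880.5174560546875, -20.89178466796875), (259.8113708496094, 117.92652130126953), 89.90999603271484)
[406. 159.] 549 [ 0.683 -0.451  0.018] [227. 103.  88.] ((685.1512451171875, -453.22381591796875), (61.96415328979492, 128.35934448242188), 57.88922119140625)
[586. 218.] 354 [ 0.481 -1.089  0.019] [67. 52. 36.] ((487.6943359375, -1089.252685546875), (374.6669006347656, 24.138813018798828), 5.29755973815918)
[370. 190.] 564 [ 0.565 -0.322  0.018] [180. 140.  99.] ((567.677001953125, -320.92572021484375), (123.4618148803711, 65.02283477783203),
[... 243 characters left out ...]
8310546875), (246.4188995361328, 11.271682739257812), 0.23491035401821136)
[195. 235.] 604 [0.39  0.295 0.018] [162. 123.  83.] ((392.6341857910156, 295.2370910644531), (129.10476684570312, 65.77738952636719), 7.485061168670654)
[360. 245.] 589 [ 0.368 -0.289  0.018] [179. 139.  98.] ((368.69775390625, -289.82574462890625), (67.63166046142578, 120.34861755371094), 83.62406921386719)
[293. 244.] 238 [ 0.365 -0.052  0.018] [219. 213. 200.] ((364.905029296875, -52.70877456665039), (71.96158599853516, 70.92525482177734), 16.53761863708496)
[406. 253.] 574 [ 0.342 -0.449  0.018] [192. 120. 205.] ((339.79400634765625, -451.3458251953125), (120.3929214477539, 62.729740142822266), 56.38534164428711)
```

View pics/a.png

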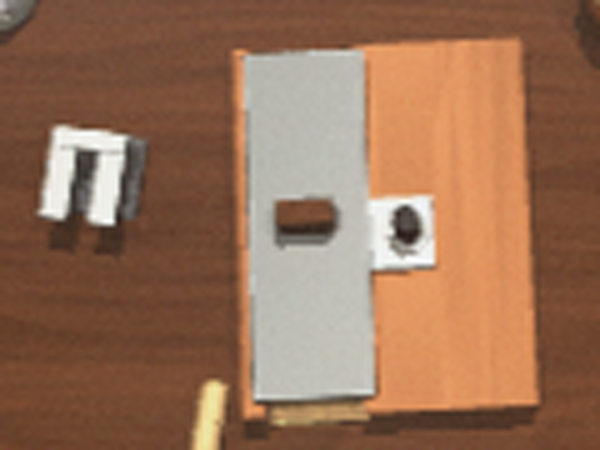

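View pics/b.png

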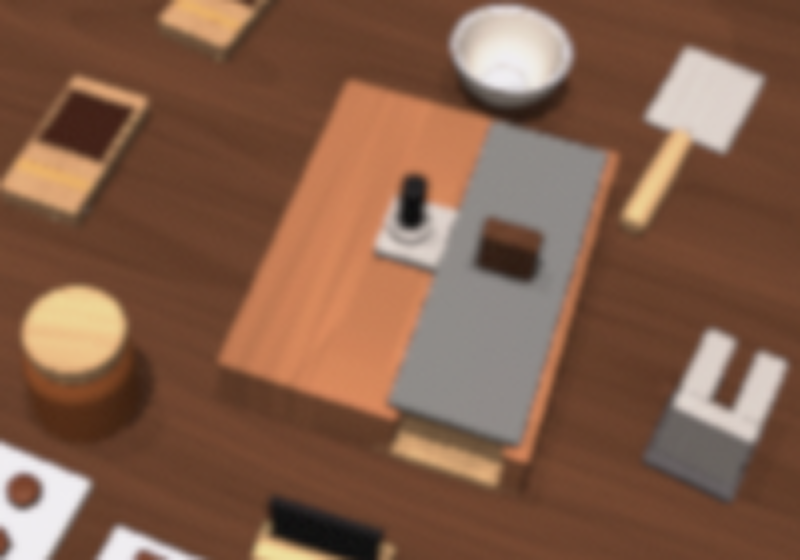

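The crops show the pin on its lug at a.png (407,225), the cover grip at (305,217) and the bracket notch open towards the robot. The four tan and brown cartons are confirmed. Next I'll measure the rack, bracket and pin.

Run:
```python
import numpy as np,cv2
from h import *
T=dict(np.load("top0.npz"));S=dict(np.load("scene0.npz"))
hs=cv2.cvtColor(T["image"],cv2.COLOR_RGB2HSV)
def a2px(p): return np.array(p)/5.+np.array([215,140])-0.4
def rect(m,z,c=T):
    n,l,st,_=cv2.connectedComponentsWithStats(m.astype(np.uint8)); i=1+np.argmax(st[1:,4])
    v,u=np.nonzero(l==i); X=ray(c,np.c_[u,v],z); return len(u),X.mean(0).round(4),cv2.minAreaRect((X[:,:2]*1000).astype(np.float32))
box=np.zeros((400,640),bool); box[140:230,255:330]=1
gray=(hs[...,1]<40)&(hs[...,2]>120)&box; 
print("cover z.057",rect(gray&(np.arange(640)<290),.057))
og=(hs[...,0]<14)&(hs[...,1]>110)&(hs[...,2]>150)&box
v,u=np.nonzero(og); X=ray(T,np.c_[u,v],.046); print("deck",X.min(0),X.max(0),cv2.minAreaRect((X[:,:2]*1000).astype(np.float32)))
cor=ray(T,[a2px(p) for p in [(233,50),(522,40),(538,408),(245,418)]],.046); print("rack corners TL TR BR BL\n",cor.round(4))
print("grip top .097 ",ray(T,[a2px(p) for p in [(277,200),(332,199),(338,216),(332,232),(277,230)]],.097).round(4)[:,:2])
b=np.zeros_like(box); b[160:190,222:246]=1
wh=(hs[...,1]<60)&(hs[...,2]>150)&b
print("bracket .062",rect(wh,.062))
print("bracket corners",ray(T,[a2px(p) for p in [(54,127),(130,134),(112,226),(89,223),(67,220),(40,217),(78,150),(101,150)]],.062).round(4)[:,:2])
dk=(hs[...,2]<70)&box&(np.arange(640)>288)
v,u=np.nonzero(dk);print("dark",len(u),u.min(),u.max(),v.min(),v.max())
P=cloud(T);m=box&(P[...,2]>.098)&(np.arange(640)>288); q=P[m]; print("pintop",len(q),q.mean(0))
print(T["image"][176:194,290:304].mean(2).astype(int))
# scene bracket
sb=lambda p:np.array(p)/4.+np.array([250,150])-.4
print("scene bracket",ray(S,[sb(p) for p in [(712,330),(738,337),(760,352),(787,366),(752,441),(675,403),(712,402),(737,413)]],.062).round(4)[:,:2])
print("scene pin top",ray(S,[sb((414,180))],.105), "scene grip top",ray(S,[sb((512,229))],.097))
print("scene rack corners front-left etc",ray(S,[sb(p) for p in [(350,82),(618,155),(522,462),(220,362)]],.046).round(4)[:,:2])
```

```text
cover z.057 (1557, array([0.5706, 0.0104, 0.057 ]), ((572.42138671875, 9.452163696289062), (248.10861206054688, 86.89607238769531), 3.828413248062134))
deck [ 0.43528579 -0.15198728  0.046     ] [0.71285875 0.07126727 0.046     ] ((573.728515625, -40.33960723876953), (266.1277160644531, 208.3442840576172), 3.690884828567505)
rack corners TL TR BR BL
 [[ 0.6989  0.0706  0.046 ]
 [ 0.7107 -0.1361  0.046 ]
 [ 0.4459 -0.1528  0.046 ]
 [ 0.4346  0.0513  0.046 ]]
grip top .097  [[ 0.5797  0.0298]
 [ 0.5812 -0.008 ]
 [ 0.5693 -0.0125]
 [ 0.5581 -0.0088]
 [ 0.5587  0.029 ]]
bracket .062 (220, array([0.6036, 0.1702, 0.062 ]), ((601.9403076171875, 170.2429656982422), (53.31808090209961, 65.250244140625), 83.98696899414062))
bracket corners [[0.6359 0.1925]
 [0.632  0.1387]
 [0.5657 0.1481]
 [0.5675 0.1643]
 [0.5693 0.1798]
 [0.5711 0.1988]
 [0.6197 0.1747]
 [0.62   0.1586]]
dark 10 294 298 185 188
pintop 32 [ 0.46412442 -0.08546478  0.62700731]
[[158 150 149 149 149 150 149 153 151 152 150 154 159 161]
 [156 152 152 151 149 152 149 152 150 150 151 153 157 158]
 [158 152 151 153 152 152 149 152
[... 579 characters left out ...]
103  59  78 169 231 219 228 158 158]
 [240 240 225 135 129 158 155 191 233 222 240 229 158 157]
 [238 239 240 227 148 134 135 140 194 239 240 228 159 156]
 [240 239 239 239 227 187 239 239 240 241 241 229 156 156]
 [240 238 240 240 239 238 239 239 241 241 240 227 146 154]
 [212 201 170 168 167 167 171 154 125 123 127 119 134 158]]
scene bracket [[0.5682 0.1501]
 [0.5665 0.1667]
 [0.572  0.1822]
 [0.5753 0.2002]
 [0.6379 0.192 ]
 [0.6312 0.1421]
 [0.6209 0.163 ]
 [0.6222 0.1791]]
scene pin top [[ 0.56604333 -0.05979659  0.105     ]] scene grip top [[0.57143848 0.01076038 0.097     ]]
scene rack corners front-left etc [[ 0.4508 -0.1494]
 [ 0.4361  0.053 ]
 [ 0.7005  0.0676]
 [ 0.7122 -0.1322]]
```

```bash
cat >> h.py <<'E'
def ax(yaw,pitch=0):
    """tool frame: closing axis y at world angle yaw (deg); pitch>0 tips tool z from down towards yaw-90 deg... see R"""
    a=np.radians(yaw); y=np.array([np.cos(a),np.sin(a),0]); z0=np.array([0,0,-1.]); 
    R=np.c_[np.cross(y,z0),y,z0]
    return R@Rot.from_rotvec([0,np.radians(pitch),0]).as_matrix()
def plan(s,pos,R=None):
    R0=Rot.from_rotvec(s["tcp_rot"]).as_matrix(); R=R0 if R is None else R
    rv=Rot.from_matrix(R0.T@R).as_rotvec(); d=np.asarray(pos)-s["tool_pos"]
    print("turn fs",(rv/.5).round(3),"deg",np.degrees(np.linalg.norm(rv)).round(1),"| shift fs after turn",(R.T@d/.1).round(3),"| before",(R0.T@d/.1).round(3))
def st(s):
    print("t",round(s["time"],2),"pos",s["tool_pos"].round(4),"rot",s["tcp_rot"].round(3),"q",s["q"].round(3),"F",s["wrist_force"].round(1),"w",round(s["width"]*85.4,1),"grip",round(float(s["grip_force"]),1))
E
python3 - <<'E'
from workcell import bot
from h import *
s=bot.read_state(); print(Rot.from_rotvec(s["tcp_rot"]).as_matrix().round(3))
print(ray(dict(np.load("top0.npz")),[(296,183)],.105))
plan(s,[.566,-.060,.23],ax(3.7))
E
```

```text
[[ 0.927  0.375 -0.001]
 [ 0.375 -0.927  0.002]
 [ 0.    -0.002 -1.   ]]
[[ 0.56808167 -0.06029811  0.105     ]]
turn fs [-0.003 -0.003 -2.501] deg 71.7 | shift fs after turn [5.436e+00 3.487e+00 1.000e-03] | before [ 5.021 -4.063  0.009]
```

play_rows(moves=[[[0,0,-0.25,0,0,0,50],[0,0,-0.25,0,0,0,50],[0,0,-0.25,0,0,0,50],[0,0,-0.25,0,0,0,50],[0,0,-0.25,0,0,0,50]]])

```text
time: 0.52
tool_pos: [0.2532, -0.6252, 0.2305]
tcp_rot: [-2.744, -1.528, -0.0]
wrist_force: [0.3, -0.4, -0.3]
width: 0.588
grip_force: 0.0
```

play_rows(moves=[[[0,0,-0.25,0,0,0,50],[0,0,-0.25,0,0,0,50],[0,0,-0.25,0,0,0,50],[0,0,-0.25,0,0,0,50],[0,0,-0.25,0,0,0,50]]])

```text
time: 0.93
tool_pos: [0.2532, -0.6252, 0.2305]
tcp_rot: [-2.141, -2.297, -0.001]
wrist_force: [-0.3, 0.1, 0.2]
width: 0.587
grip_force: 0.0
```

play_rows(moves=[[[0,0,0,0.34,0.218,0,50],[0,0,0,0.34,0.218,0,50],[0,0,0,0.34,0.218,0,50],[0,0,0,0.34,0.218,0,50],[0,0,0,0.34,0.218,0,50]]])

```text
time: 1.35
tool_pos: [0.3515, -0.4471, 0.2306]
tcp_rot: [-2.149, -2.29, -0.001]
wrist_force: [1.5, -0.0, -0.1]
width: 0.584
grip_force: 0.0
```

play_rows(moves=[[[0,0,0,0.34,0.218,0,50],[0,0,0,0.34,0.218,0,50],[0,0,0,0.34,0.218,0,50],[0,0,0,0.34,0.218,0,50],[0,0,0,0.34,0.218,0,50]]])

```text
time: 1.77
tool_pos: [0.4494, -0.2704, 0.2309]
tcp_rot: [-2.149, -2.291, 0.0]
wrist_force: [0.8, 0.3, 0.2]
width: 0.587
grip_force: 0.0
```

play_rows(moves=[[[0,0,0,0.34,0.218,0,50],[0,0,0,0.34,0.218,0,50],[0,0,0,0.34,0.218,0,50],[0,0,0,0.34,0.218,0,50],[0,0,0,0.34,0.218,0,50]]])

```text
time: 2.18
tool_pos: [0.5473, -0.0937, 0.2309]
tcp_rot: [-2.149, -2.291, 0.001]
wrist_force: [0.8, -0.1, -0.2]
width: 0.585
grip_force: 0.0
```

play_rows(moves=[[[0,0,0,0.34,0.218,0,50],[0,0,0,0,0,0,50]]])

```text
time: 2.35
tool_pos: [0.569, -0.0543, 0.2309]
tcp_rot: [-2.142, -2.296, -0.005]
wrist_force: [-1.2, -0.6, 1.2]
width: 0.588
grip_force: 0.0
```

Run:
```python
from workcell import bot
from h import *
s=bot.read_state(); st(s)
plan(s,[.567,-.060,.068],ax(3.7))
```

```text
t 2.35 pos [ 0.569  -0.0543  0.2309] rot [-2.142 -2.296 -0.005] q [-0.141  0.069  1.83   0.004  1.242 -0.211] F [-1.2 -0.6  1.2] w 50.2 grip 0.0
turn fs [ 0.003 -0.007  0.01 ] deg 0.3 | shift fs after turn [-0.056 -0.024  1.629] | before [-0.061 -0.027  1.629]
```

play_rows(moves=[[[0,0,0,-0.06,-0.025,0.3,50],[0,0,0,0,0,0.4,50],[0,0,0,0,0,0.4,50],[0,0,0,0,0,0.35,50],[0,0,0,0,0,0.18,50]]])

```text
time: 2.77
tool_pos: [0.5603, -0.0662, 0.0629]
tcp_rot: [-2.145, -2.287, 0.007]
wrist_force: [-0.7, 0.6, -1.2]
width: 0.583
grip_force: 0.0
```

play_rows(newtons=60, moves=[[[0,0,0,0,0,0,10],[0,0,0,0,0,0,10],[0,0,0,0,0,0,10],[0,0,0,0,0,0,10],[0,0,0,0,0,0,10]]])

```text
time: 3.18
tool_pos: [0.5658, -0.0669, 0.0703]
tcp_rot: [2.148, 2.289, 0.002]
wrist_force: [-0.0, -0.5, -1.0]
width: 0.214
grip_force: 58.4
```

Run:
```python
from workcell import bot
from h import *
s=bot.read_state(); st(s)
plan(s,[.6135,.169,s["tool_pos"][2]+.055])
```

```text
t 3.18 pos [ 0.5658 -0.0669  0.0703] rot [2.148e+00 2.289e+00 2.000e-03] q [-0.161  0.218  1.98  -0.     0.94  -0.225] F [-0.  -0.5 -1. ] w 18.3 grip 58.4
turn fs [0. 0. 0.] deg 0.0 | shift fs after turn [ 2.324  0.628 -0.55 ] | before [ 2.324  0.628 -0.55 ]
```

play_rows(moves=[[[0,0,0,0,0,0,40],[0,0,0,0,0,0,40],[0,0,0,0.065,0,-0.02,40],[0,0,0,0,0,0,40],[0,0,0,0,0,0,10]]])

```text
time: 3.6
tool_pos: [0.5643, -0.0597, 0.0707]
tcp_rot: [2.148, 2.292, 0.0]
wrist_force: [-1.4, -0.6, -1.0]
width: 0.343
grip_force: 0.0
```

play_rows(newtons=60, moves=[[[0,0,0,0,0,0,10],[0,0,0,0,0,0,10],[0,0,0,0,0,0,10],[0,0,0,0,0,0,10]]])

```text
time: 3.93
tool_pos: [0.5654, -0.0601, 0.0709]
tcp_rot: [2.148, 2.29, 0.003]
wrist_force: [3.5, 1.9, 1.5]
width: 0.218
grip_force: 58.6
```

play_rows(moves=[[[0,0,0,0,0,-0.1,10],[0,0,0,0,0,-0.2,10],[0,0,0,0,0,-0.2,10],[0,0,0,0,0,-0.1,10],[0,0,0,0,0,0,10]]])

```text
time: 4.35
tool_pos: [0.565, -0.0605, 0.1325]
tcp_rot: [2.148, 2.29, 0.002]
wrist_force: [-0.4, -0.2, -0.8]
width: 0.218
grip_force: 60.0
```

Run:
```python
from workcell import bot,vision
from h import *
s=bot.read_state(); st(s)
c=vision.read_camera("scene"); np.savez("s1.npz",**c)
u,v=proj(c,s["tool_pos"])[0].astype(int); print(u,v)
cv2.imwrite("pics/s1.png",cv2.resize(c["image"][v-60:v+60,u-80:u+80],None,fx=5,fy=5,interpolation=cv2.INTER_CUBIC)[:,:,::-1])
plan(s,[.6135,.169,s["tool_pos"][2]])
```

```text
t 4.35 pos [ 0.565  -0.0605  0.1325] rot [2.148e+00 2.290e+00 2.000e-03] q [-0.15   0.145  1.938 -0.     1.057 -0.214] F [-0.4 -0.2 -0.8] w 18.6 grip 60.0
353 187
turn fs [0. 0. 0.] deg 0.0 | shift fs after turn [ 2.259e+00  6.310e-01 -1.000e-03] | before [ 2.259e+00  6.310e-01 -1.000e-03]
```

View pics/s1.png

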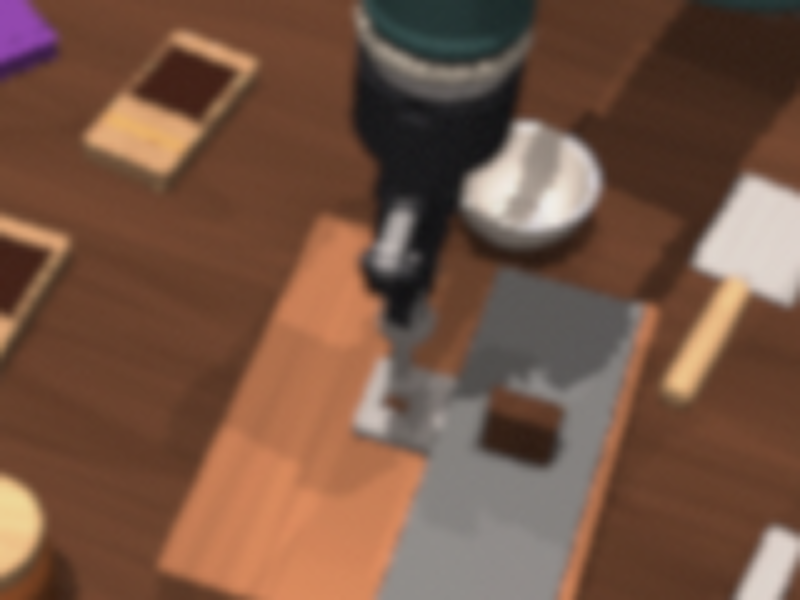

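The pin is lifted clear of the lug, with its collar at crop (405,320). Next I'll raise it above the cover grip and carry it to the open side of the bracket.

play_rows(moves=[[[0,0,0,0,0,-0.2,10],[0,0,0,0,0,-0.2,10],[0,0,0,0.38,0.08,0,10],[0,0,0,0.38,0.08,0,10],[0,0,0,0.38,0.08,0,10]]])

```text
time: 4.82
tool_pos: [0.5794, 0.0555, 0.1687]
tcp_rot: [-2.151, -2.287, 0.004]
wrist_force: [0.9, 0.4, -2.0]
width: 0.219
grip_force: 60.1
```

play_rows(moves=[[[0,0,0,0.38,0.08,0,10],[0,0,0,0.38,0.08,0,10],[0,0,0,0.38,0.08,0,10],[0,0,0,0,0,0.2,10],[0,0,0,0,0,0.2,10]]])

```text
time: 5.23
tool_pos: [0.5972, 0.1731, 0.1292]
tcp_rot: [-2.145, -2.296, -0.0]
wrist_force: [0.2, -0.5, -1.8]
width: 0.216
grip_force: 60.1
```

play_rows(moves=[[[0,0,0,0,0,0.08,10],[0,0,0,0,0,0,10],[0,0,0,0,0,0,10]]])

```text
time: 5.48
tool_pos: [0.5959, 0.1697, 0.1204]
tcp_rot: [-2.148, -2.289, 0.006]
wrist_force: [-0.3, -0.0, -1.5]
width: 0.215
grip_force: 60.1
```

Run:
```python
from workcell import bot,vision
from h import *
s=bot.read_state(); st(s)
ims=[]
for n in ("scene","top"):
    c=vision.read_camera(n); np.savez("b_"+n+".npz",**c)
    u,v=proj(c,[.602,.170,.062])[0].astype(int); print(n,u-30,v-35)
    ims.append(cv2.resize(c["image"][v-35:v+25,u-30:u+30],None,fx=6.6,fy=6.6,interpolation=cv2.INTER_CUBIC)[:,:,::-1])
cv2.imwrite("pics/b1.png",np.hstack(ims))
plan(s,[.598,.171,.1])
```

```text
t 5.48 pos [0.5959 0.1697 0.1204] rot [-2.148 -2.289  0.006] q [ 0.237  0.253  1.832 -0.     1.061  0.174] F [-0.3 -0.  -1.5] w 18.4 grip 60.1
scene 402 210
top 201 139
turn fs [0. 0. 0.] deg 0.0 | shift fs after turn [0.012 0.022 0.204] | before [0.012 0.022 0.204]
```

View pics/b1.png

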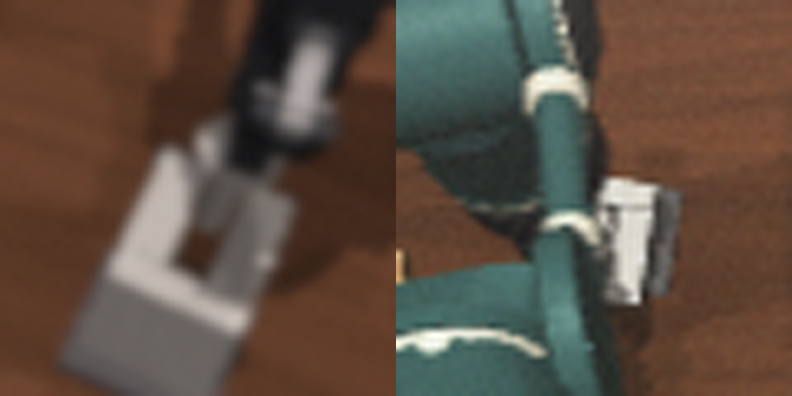

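Run:
```python
from h import *
c=dict(np.load("b_scene.npz"))
f=lambda p:np.array(p)/6.6+np.array([402,210])-.42
for n,p in dict(tip=(210,222),tipL=(193,215),tipR=(228,222)).items(): print(n,ray(c,[f(p)],.064)[0].round(4))
for n,p in dict(clL=(182,262),clR=(215,278),armLin=(190,165),armRout=(297,200),bl=(108,268),br=(240,330)).items(): print(n,ray(c,[f(p)],.062)[0].round(4))
print((proj(c,[[.5959,.1697,.064],[.6,.169,.062],[.622,.168,.062]])-[402,210]+.42)*6.6)
print(c["image"][228:258,426:448].mean(2).astype(int))
```

```text
tip [0.5966 0.1714 0.064 ]
tipL [0.5962 0.1647 0.064 ]
tipR [0.5937 0.1777 0.064 ]
clL [0.617 0.166 0.062]
clR [0.6187 0.179  0.062 ]
armLin [0.5727 0.1585 0.062 ]
armRout [0.5714 0.1999 0.062 ]
bl [0.6312 0.1411 0.062 ]
br [0.6368 0.1926 0.062 ]
[[206.00544046 219.05560372]
 [200.37660264 229.57780801]
 [184.10640376 274.43908475]]
[[ 44  45  46  46  46  52  60  69  75  74  64  44  28  23  31  40  50  69
   99 124 137 140]
 [ 43  45  45  46  49  64  87  97  96  86  68  44  25  22  23  28  37  54
   76  94 106 112]
 [ 44  46  46  46  53  82 116 124 111  92  69  42  24  18  19  22  29  39
   54  65  73  76]
 [ 53  61  58  52  57  95 137 148 127  98  69  42  25  21  19  19  22  30
   36  43  46  46]
 [ 80  97  91  73  67  96 138 152 132  99  66  39  24  20  21  22  24  28
   29  30  28  28]
 [118 139 133 107  86  94 125 141 126  93  61  35  24  23  21  25  33  43
   45  36  28  23]
 [146 168 160 133 106  99 115 130 120  89  59  37  27  25  22  30  47  62
   61  48  36  32]
 [159 177 170 143 117 104 107 113 106  85  66  52  42  36  33  40  58  69
   65  52  44  42]
 [168 180 174 152 125
[... 1325 characters left out ...]
3  92  92  94 105 120 116  89
   59  43  40  39]
 [178 166 149 126 100  75  59  68  89  98  96  93  92  95 100 101  86  62
   45  39  40  39]
 [186 183 176 163 145 119  94  89  99 102  98  93  93  97 101  93  73  51
   42  38  40  41]
 [185 185 183 179 170 151 126 111 109 105  99  94  93  97  97  84  62  47
   43  44  46  50]
 [172 179 182 182 177 163 146 135 124 114 105 100  97  97  92  75  59  51
   50  51  57  61]
 [142 158 168 174 177 174 170 163 151 139 131 120 113 106  92  74  64  60
   60  60  63  66]
 [114 126 139 151 162 172 177 178 174 170 163 153 143 124  97  75  66  65
   64  65  64  66]
 [103 106 111 120 132 148 162 173 180 183 182 182 172 140 101  75  67  66
   65  65  66  65]]
```

play_rows(moves=[[[0,0,0,0.012,0.01,0,10],[0,0,0,0,0,0.08,10],[0,0,0,0,0,0.04,10],[0,0,0,0,0,0.0,10]]])

```text
time: 5.92
tool_pos: [0.5976, 0.1714, 0.1092]
tcp_rot: [-2.149, -2.29, 0.002]
wrist_force: [-0.1, 0.0, -1.5]
width: 0.217
grip_force: 60.1
```

Run:
```python
from workcell import bot
from h import *
st(bot.read_state())
```

```text
t 5.92 pos [0.5976 0.1714 0.1092] rot [-2.149e+00 -2.290e+00  2.000e-03] q [0.239 0.266 1.837 0.    1.04  0.176] F [-0.1  0.  -1.5] w 18.5 grip 60.1
```

play_rows(moves=[[[0,0,0,0,0,0.1,10],[0,0,0,0,0,0.1,10],[0,0,0,0,0,0.1,10],[0,0,0,0,0,0,10]]])

```text
time: 6.25
tool_pos: [0.5959, 0.1712, 0.0767]
tcp_rot: [-2.147, -2.289, 0.007]
wrist_force: [-0.9, 0.7, -1.6]
width: 0.218
grip_force: 60.1
```

play_rows(moves=[[[0,0,0,-0.009,0.05,0,10],[0,0,0,-0.009,0.05,0,10],[0,0,0,-0.009,0.05,0,10],[0,0,0,0,0,0,10]]])

```text
time: 6.58
tool_pos: [0.615, 0.17, 0.0809]
tcp_rot: [2.149, 2.291, 0.002]
wrist_force: [0.5, 0.0, -0.9]
width: 0.216
grip_force: 60.1
```

Run:
```python
from workcell import bot
from h import *
st(bot.read_state())
```

```text
t 6.58 pos [0.615  0.17   0.0809] rot [2.149e+00 2.291e+00 2.000e-03] q [0.231 0.323 1.822 0.    0.995 0.167] F [ 0.5  0.  -0.9] w 18.5 grip 60.1
```

play_rows(moves=[[[0,0,0,0,0,0.02,10],[0,0,0,0,0,0.02,10],[0,0,0,0,0,0.02,10],[0,0,0,0,0,0,10],[0,0,0,0,0,0,10]]])

```text
time: 7.0
tool_pos: [0.614, 0.1701, 0.0758]
tcp_rot: [2.148, 2.291, 0.002]
wrist_force: [-2.2, -1.2, 5.2]
width: 0.216
grip_force: 61.1
```

Run:
```python
from workcell import bot
from h import *
st(bot.read_state())
```

```text
t 7.0 pos [0.614  0.1701 0.0758] rot [2.148e+00 2.291e+00 2.000e-03] q [ 0.231  0.327  1.827 -0.     0.986  0.167] F [-2.2 -1.2  5.2] w 18.4 grip 61.1
```

play_rows(moves=[[[0,0,0,-0.003,0.02,-0.01,10],[0,0,0,-0.003,0.015,0,10],[0,0,0,0,0,0,10],[0,0,0,0,0,0,10]]])

```text
time: 7.33
tool_pos: [0.6157, 0.1699, 0.0758]
tcp_rot: [-2.148, -2.289, 0.003]
wrist_force: [-6.6, 1.7, 7.2]
width: 0.217
grip_force: 61.0
```

Run:
```python
from workcell import bot
from h import *
st(bot.read_state())
```

```text
t 7.33 pos [0.6157 0.1699 0.0758] rot [-2.148 -2.289  0.003] q [2.30e-01 3.32e-01 1.82e+00 1.00e-03 9.92e-01 1.65e-01] F [-6.6  1.7  7.2] w 18.5 grip 61.0
```

play_rows(moves=[[[0,0,0,0.004,-0.025,-0.01,10],[0,0,0,0,0,0,10],[0,0,0,0,0,0,45],[0,0,0,0,0,0,45],[0,0,0,0,0,0,45]]])

```text
time: 7.75
tool_pos: [0.6149, 0.1699, 0.0763]
tcp_rot: [2.149, 2.291, 0.001]
wrist_force: [0.4, -0.3, 0.1]
width: 0.525
grip_force: 0.0
```

play_rows(moves=[[[0,0,0,0,0,-0.15,45],[0,0,0,0,0,-0.3,45],[0,0,0,0,0,-0.3,45],[0,0,0,-0.4,-0.1,0,45],[0,0,0,-0.4,-0.1,0,45]]])

```text
time: 8.17
tool_pos: [0.6026, 0.0899, 0.1549]
tcp_rot: [2.141, 2.292, 0.009]
wrist_force: [-0.3, -0.4, 0.2]
width: 0.529
grip_force: 0.0
```

play_rows(moves=[[[0,0,0,-0.4,-0.15,0,45],[0,0,0,-0.36,-0.19,0,45],[0,0,0,0,0,0,45],[0,0,0,0,0,0,45]]])

```text
time: 8.5
tool_pos: [0.5704, 0.0098, 0.1514]
tcp_rot: [2.154, 2.287, 0.0]
wrist_force: [0.1, 0.8, 0.7]
width: 0.529
grip_force: 0.0
```

Run:
```python
from workcell import bot,vision
from h import *
s=bot.read_state(); st(s)
c=vision.read_camera("scene")
u,v=proj(c,[.602,.120,.062])[0].astype(int); print(u,v)
cv2.imwrite("pics/b2.png",cv2.resize(c["image"][v-50:v+50,u-60:u+60],None,fx=5,fy=5,interpolation=cv2.INTER_CUBIC)[:,:,::-1])
plan(s,[.570,.010,.068],ax(3.7))
```

```text
t 8.5 pos [0.5704 0.0098 0.1514] rot [2.154 2.287 0.   ] q [-0.026  0.131  1.915  0.     1.095 -0.087] F [0.1 0.8 0.7] w 45.2 grip 0.0
412 238
turn fs [ 0.001 -0.    -0.009] deg 0.3 | shift fs after turn [ 0.002 -0.004  0.834] | before [ 0.002 -0.004  0.834]
```

View pics/b2.png

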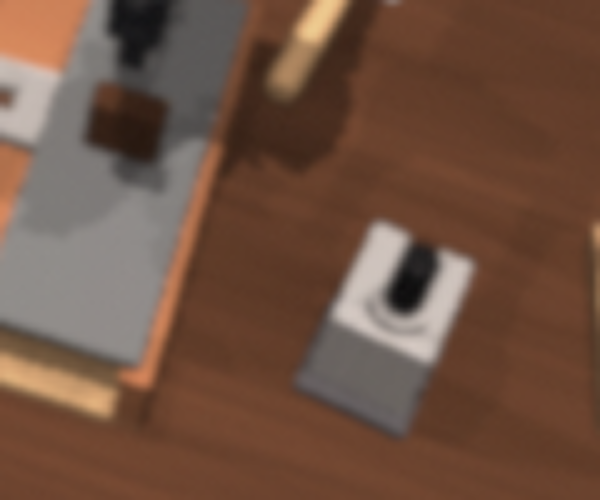

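The pin stands upright in the notch at crop (410,285), with its collar on the bracket. Now the cover.

play_rows(moves=[[[0,0,0,0,0,0.3,45],[0,0,0,0,0,0.3,45],[0,0,0,0,0,0.22,45],[0,0,0,0,0,0,45],[0,0,0,0,0,0,8]]])

```text
time: 8.97
tool_pos: [0.5701, 0.0131, 0.0679]
tcp_rot: [-2.145, -2.291, 0.003]
wrist_force: [0.1, 0.2, -0.1]
width: 0.4
grip_force: 0.0
```

play_rows(newtons=50, moves=[[[0,0,0,0,0,0,8],[0,0,0,0,0,0,8],[0,0,0,0,0,0,8],[0,0,0,0,0,0,8]]])

```text
time: 9.3
tool_pos: [0.5727, 0.0122, 0.071]
tcp_rot: [2.147, 2.29, 0.004]
wrist_force: [1.4, 2.0, -0.2]
width: 0.203
grip_force: 51.2
```

play_rows(moves=[[[0,0,0,-0.1,0,0,8],[0,0,0,-0.2,0,0,8],[0,0,0,-0.2,0,0,8],[0,0,0,-0.2,0,0,8],[0,0,0,-0.1,0,0,8]]])

```text
time: 9.72
tool_pos: [0.5781, -0.0699, 0.071]
tcp_rot: [2.148, 2.288, 0.004]
wrist_force: [4.0, 3.1, 1.4]
width: 0.198
grip_force: 51.4
```

Run:
```python
from workcell import bot
from h import *
st(bot.read_state())
```

```text
t 9.72 pos [ 0.5781 -0.0699  0.071 ] rot [2.148 2.288 0.004] q [-0.163  0.238  1.954  0.     0.945 -0.226] F [4.  3.1 1.4] w 16.9 grip 51.4
```

play_rows(moves=[[[0,0,0,-0.08,0,0,8],[0,0,0,-0.05,0,0,8],[0,0,0,-0.03,0,0,8],[0,0,0,0,0,0,8]]])

```text
time: 10.05
tool_pos: [0.5789, -0.0812, 0.071]
tcp_rot: [-2.15, -2.289, -0.009]
wrist_force: [4.0, 11.5, 7.5]
width: 0.2
grip_force: 52.1
```

Run:
```python
from workcell import bot
from h import *
st(bot.read_state())
```

```text
t 10.05 pos [ 0.5789 -0.0812  0.071 ] rot [-2.15  -2.289 -0.009] q [-0.185  0.243  1.948  0.007  0.948 -0.252] F [ 4.  11.5  7.5] w 17.1 grip 52.1
```

play_rows(moves=[[[0,0,0,0.03,0,0,50],[0,0,0,0,0,0,50],[0,0,0,0,0,0,50],[0,0,0,0,0,-0.2,50],[0,0,0,0,0,-0.4,50]]])

```text
time: 10.47
tool_pos: [0.5709, -0.0804, 0.1232]
tcp_rot: [-2.141, -2.283, 0.013]
wrist_force: [-0.2, 0.1, 0.5]
width: 0.591
grip_force: 0.0
```

play_rows(moves=[[[0,0,0,0,0,-0.4,85],[0,0,0.25,-0.4,0,-0.1,85],[0,0,0.25,-0.37,-0.05,0,85],[0,0,0.25,-0.37,-0.1,0,85],[0,0,0.25,-0.37,-0.15,0,85]]])

```text
time: 10.88
tool_pos: [0.5303, -0.2249, 0.1797]
tcp_rot: [2.652, 1.68, 0.0]
wrist_force: [0.3, -0.5, -0.7]
width: 0.998
grip_force: 0.0
```

play_rows(moves=[[[0,0,0.25,-0.34,-0.2,0,85],[0,0,0.25,-0.3,-0.2,0,85],[0,0,0.25,0,0,0,85],[0,0,0.25,0,0,0,85],[0,0,0.25,0,0,0,85]]])

```text
time: 11.3
tool_pos: [0.4627, -0.2605, 0.1787]
tcp_rot: [-3.043, -0.779, 0.003]
wrist_force: [1.0, 0.1, 0.6]
width: 0.996
grip_force: 0.0
```

play_rows(moves=[[[0,0,0.25,0,0,0,85],[0,0,0.25,0,0,0,85],[0,0,0.25,0,0,0,85],[0,0,0.2,0,0,0,85],[0,0,0,0,0,0,85]]])

```text
time: 11.72
tool_pos: [0.4635, -0.2599, 0.1786]
tcp_rot: [-3.141, -0.05, 0.003]
wrist_force: [-0.6, -0.8, 0.2]
width: 0.997
grip_force: 0.0
```

Run:
```python
from workcell import bot,vision
from h import *
from scipy.optimize import least_squares
s=bot.read_state(); st(s); print(Rot.from_rotvec(s["tcp_rot"]).as_matrix().round(2))
D=np.array([[.2648,1.6054,.6743,.2299],[.218,1.98,.5697,.0703],[.145,1.938,.5682,.1325],[.253,1.832,.6196,.1204],[.131,1.915,.5705,.1514],[.238,1.954,.5823,.071],[s["q"][1],s["q"][2],np.hypot(*s["tool_pos"][:2]),s["tool_pos"][2]]])
def f(p): 
    r0,L1,L2,d,z0=p; a=D[:,0];b=a+D[:,1]+d
    return np.r_[r0+L1*np.sin(a)+L2*np.sin(b)-D[:,2],z0+L1*np.cos(a)+L2*np.cos(b)-D[:,3]]
for d0 in (0,-.3,-.6):
    r=least_squares(f,[0,.5,.5,d0,.2]); print(r.x.round(3),abs(r.fun).max())
for n in ("scene","top"):
    c=vision.read_camera(n); np.savez("c1_"+n+".npz",**c); cv2.imwrite(f"pics/c1_{n}.png",c["image"][:,:,::-1])
cv2.imwrite("pics/c1.png",cv2.resize(c["image"][130:240,240:350],None,fx=5,fy=5,interpolation=cv2.INTER_CUBIC)[:,:,::-1])
```

```text
t 11.72 pos [ 0.4635 -0.2599  0.1786] rot [-3.141e+00 -5.000e-02  3.000e-03] q [-5.570e-01  3.400e-02  1.967e+00 -1.000e-03  1.143e+00  9.820e-01] F [-0.6 -0.8  0.2] w 85.1 grip 0.0
[[ 1.    0.03 -0.  ]
 [ 0.03 -1.    0.  ]
 [-0.   -0.   -1.  ]]
[ 0.001  0.511  0.563 -0.008 -0.101] 0.0014843649399135517
[ 0.001  0.511  0.563 -0.008 -0.101] 0.0014843649446415474
[ 0.001  0.511  0.563 -0.008 -0.101] 0.0014843649628614175
```

View pics/c1.png

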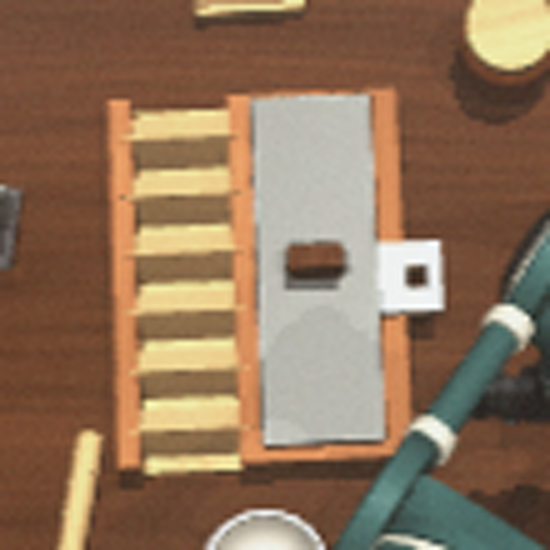

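Run:
```python
from h import *
for n in("top","scene"):
    c=dict(np.load(f"c1_{n}.npz"))
    P=cloud(c); a=np.radians(3.7); e=np.array([np.cos(a),np.sin(a)]);f=np.array([-e[1],e[0]])
    o=np.array([.5715,.0095]); q=P.reshape(-1,3); rx=(q[:,:2]-o)@e; ry=(q[:,:2]-o)@f
    m=(abs(ry)<.025)&(abs(rx)<.17)
    b=np.round(rx[m]/.004).astype(int)
    print(n,[(int(k*4),int(np.median(q[m][b==k,2])*1000)) for k in np.unique(b)])
c=dict(np.load("c1_top.npz"))
# brightness along rack centreline at z=.047
x=np.arange(-.15,.16,.0025); X=np.stack([np.r_[o+e*t+f*k,.047] for t in x for k in(-.02,-.01,0,.01,.02)])
p=np.round(proj(c,X)).astype(int); I=c["image"].mean(2)[p[:,1],p[:,0]].reshape(-1,5).mean(1)
print([(round(t*1000,1),int(i)) for t,i in zip(x,I)])
```

```text
top [(-168, -1), (-164, 0), (-160, 0), (-156, -2), (-152, -2), (-148, 0), (-144, -1), (-140, -1), (-136, 0), (-132, 6), (-128, 8), (-124, 7), (-120, 13), (-116, 25), (-112, 39), (-108, 43), (-104, 44), (-100, 42), (-96, 43), (-92, 43), (-88, 9), (-84, 9), (-80, 9), (-76, 21), (-72, 32), (-68, 40), (-64, 43), (-60, 45), (-56, 43), (-52, 40), (-48, 13), (-44, 8), (-40, 8), (-36, 16), (-32, 22), (-28, 41), (-24, 46), (-20, 44), (-16, 43), (-12, 43), (-8, 36), (0, 8), (4, 12), (8, 22), (12, 33), (16, 44), (20, 47), (24, 42), (28, 40), (32, 39), (40, 9), (44, 9), (48, 16), (52, 26), (56, 40), (60, 43), (64, 44), (68, 44), (72, 41), (76, 38), (84, 10), (88, 12), (92, 22), (96, 33), (100, 41), (104, 45), (108, 44), (112, 43), (116, 39), (120, 33), (124, 13), (128, 9), (132, 4), (136, 0), (140, 0), (144, 2), (148, 0), (152, -1), (156, 0), (160, 0), (164, 0), (168, 2)]
scene [(-168, 0), (-164, 0), (-160, -1), (-156, 0), (-152, -1), (-148, 0), (-108, 45), (-104, 41), (-100, 20), (-96, 35), (-92, 39), (-88, 45), (-68, 44), (-64, 44), (-60, 16), (-56, 28), (-52, 39), (-48, 41), (-24, 45), (-20, 
[... 2819 characters left out ...]
t64(90.0), 107), (np.float64(92.5), 107), (np.float64(95.0), 108), (np.float64(97.5), 109), (np.float64(100.0), 143), (np.float64(102.5), 171), (np.float64(105.0), 197), (np.float64(107.5), 197), (np.float64(110.0), 197), (np.float64(112.5), 198), (np.float64(115.0), 200), (np.float64(117.5), 202), (np.float64(120.0), 179), (np.float64(122.5), 82), (np.float64(125.0), 84), (np.float64(127.5), 85), (np.float64(130.0), 89), (np.float64(132.5), 89), (np.float64(135.0), 88), (np.float64(137.5), 84), (np.float64(140.0), 86), (np.float64(142.5), 87), (np.float64(145.0), 89), (np.float64(147.5), 90), (np.float64(150.0), 90), (np.float64(152.5), 87), (np.float64(155.0), 86), (np.float64(157.5), 86)]
```

Run:
```python
import numpy as np,cv2
c=np.load("c1_scene.npz"); cv2.imwrite("pics/c2.png",cv2.resize(c["image"][160:285,295:425],None,fx=4.7,fy=4.7,interpolation=cv2.INTER_CUBIC)[:,:,::-1])
```

```text
(no output)
```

View pics/c2.png

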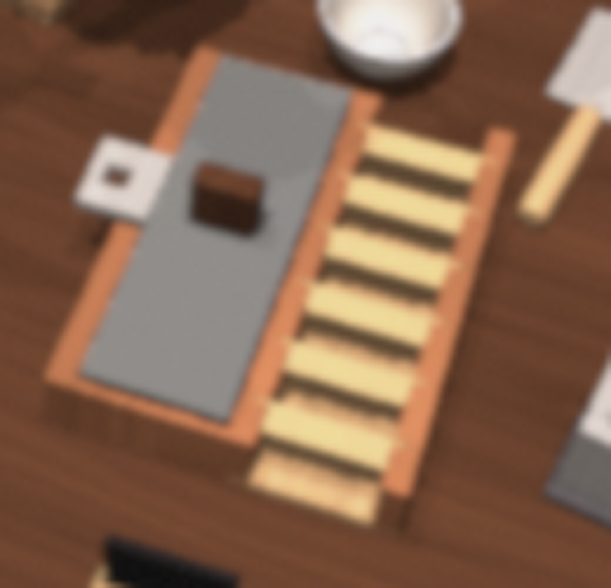

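The scene crop shows the cover open and six tan dividers with five slots between them. Brightness in the top view puts the slot 2 floor middle near (0.5645, 0.009).

```bash
cat >> h.py <<'E'
def cartons(c):
    P=cloud(c); m=((P[...,2]>.009)&(P[...,2]<.03)&(P[...,0]<.8)&(P[...,0]>.25)&(abs(P[...,1])<.55)).astype(np.uint8)
    n,l,s,ce=cv2.connectedComponentsWithStats(m)
    for i in range(1,n):
        if 300<s[i,4]<900:
            v,u=np.nonzero(l==i); X=ray(c,np.c_[u,v],.018); q=P[l==i]
            r=cv2.minAreaRect((X[:,:2]*1000).astype(np.float32)); (w,h),a=r[1],r[2]
            if min(w,h)>50 and max(w,h)>100: print(ce[i].round(0),"ctr",np.array(r[0]).round(1),"sz",np.array(r[1]).round(1),"yaw",round(a if w>h else a-90,1),"rgb",c["image"][l==i].mean(0).astype(int), "mean",X.mean(0)[:2].round(4))
LEAN=np.radians(20); RY=3.7
def slotR():  # world frame of carton axis basis: columns: up axis, width(-y), normal
    a=np.radians(RY); e=np.array([np.cos(a),np.sin(a),0]); z=np.array([0,0,1.])
    return e, np.sin(LEAN)*e+np.cos(LEAN)*z
E
python3 - <<'E'
from workcell import bot
from h import *
c=dict(np.load("c1_top.npz")); cartons(c)
f=lambda x,y:np.array([x/5+240-.4,y/5+130-.4])
for p in [(133,125),(232,122),(140,355),(238,352)]: print(p,ray(c,[f(*p)],.047)[0].round(4))
cv=np.array([.5677,-.3209]); yaw=2.8
a=np.radians(yaw); g=cv+.023*np.array([np.cos(a),np.sin(a)])
plan(bot.read_state(),[*g,.10],ax(-90+yaw,-40)); print(g)
E
```

```text
[406. 159.] ctr [ 683.9 -451.1] sz [ 68.5 126.2] yaw -34.6 rgb [226 103  88] mean [ 0.6822 -0.4511]
[196. 194.] ctr [537.3 302.3] sz [123.9  66. ] yaw 10.2 rgb [162 123  84] mean [0.537  0.3021]
[195. 235.] ctr [390.3 294.8] sz [120.2  66.2] yaw 6.4 rgb [162 123  83] mean [0.3902 0.2946]
[407. 254.] ctr [ 339.1 -450.4] sz [120.2  65.1] yaw 55.8 rgb [197 125 210] mean [ 0.3393 -0.4514]
(133, 125) [0.6806 0.0519 0.047 ]
(232, 122) [ 0.6843 -0.0187  0.047 ]
(140, 355) [0.5144 0.0404 0.047 ]
(238, 352) [ 0.518  -0.0284  0.047 ]
turn fs [-0.009 -1.394 -0.021] deg 39.9 | shift fs after turn [ 1.454  0.661 -0.192] | before [1.246 0.647 0.786]
[ 0.59067254 -0.31977646]
```

```bash
sed -i 's/            if min(w,h)>50/            ev=np.linalg.svd(X[:,:2]-X[:,:2].mean(0),full_matrices=False)[2][0]; print("pca yaw",np.degrees(np.arctan(ev[1]\/ev[0])).round(1),end=" ")\n            if min(w,h)>50/' h.py
python3 - <<'E'
from h import *
cartons(dict(np.load("top0.npz")))
E
```

```text
pca yaw -32.8 [406. 159.] ctr [ 683.3 -452. ] sz [ 61.8 126.9] yaw -32.1 rgb [226 103  88] mean [ 0.6827 -0.4514]
pca yaw 2.1 [370. 190.] ctr [ 567.2 -320.3] sz [121.2  65.7] yaw 2.3 rgb [179 140  98] mean [ 0.565  -0.3223]
pca yaw 13.4 [196. 194.] ctr [538.4 301.3] sz [123.7  65.2] yaw 13.1 rgb [163 123  84] mean [0.538  0.3021]
pca yaw 6.1 [195. 235.] ctr [391.8 294.7] sz [128.8  64.2] yaw 6.8 rgb [162 122  83] mean [0.3905 0.2949]
pca yaw -5.4 [360. 245.] ctr [ 368.5 -289.4] sz [ 67.7 120.4] yaw -6.4 rgb [179 139  98] mean [ 0.3685 -0.2888]
pca yaw 56.3 [407. 254.] ctr [ 339.6 -450.7] sz [120.5  63.5] yaw 56.4 rgb [190 119 202] mean [ 0.3393 -0.4511]
```

play_rows(moves=[[[0,-0.23,0,0,0,0,85],[0,-0.23,0,0,0,0,85],[0,-0.23,0,0,0,0,85],[0,-0.23,0,0,0,0,85],[0,-0.23,0,0,0,0,85]]])

```text
time: 12.23
tool_pos: [0.4653, -0.2603, 0.1803]
tcp_rot: [3.0, 0.056, -0.893]
wrist_force: [-0.4, -0.3, -0.8]
width: 0.988
grip_force: 0.0
```

play_rows(moves=[[[0,-0.24,0,0,0,0,85],[0,0,0,0.36,0.16,-0.05,85],[0,0,0,0.36,0.16,-0.05,85],[0,0,0,0.36,0.16,-0.05,85],[0,0,0,0.36,0.16,-0.05,85]]])

```text
time: 12.65
tool_pos: [0.5913, -0.32, 0.1008]
tcp_rot: [2.943, 0.056, -1.067]
wrist_force: [0.4, -0.6, 0.4]
width: 0.991
grip_force: 0.0
```

play_rows(moves=[[[0,0,0,0,0,0,85],[0,0,0,0,0,0,85]]])

```text
time: 12.82
tool_pos: [0.589, -0.3193, 0.097]
tcp_rot: [2.942, 0.055, -1.078]
wrist_force: [-0.7, 0.2, -0.2]
width: 0.991
grip_force: 0.0
```

Run:
```python
from workcell import bot,vision
from h import *
s=bot.read_state(); st(s)
c=vision.read_camera("scene"); np.savez("d1.npz",**c)
u,v=proj(c,[.567,-.321,.018])[0].astype(int); print(u,v)
cv2.imwrite("pics/d1.png",cv2.resize(c["image"][v-50:v+50,u-60:u+60],None,fx=5,fy=5,interpolation=cv2.INTER_CUBIC)[:,:,::-1])
cv=np.array([.5677,-.3209]); yaw=2.8
a=np.radians(yaw); g=cv+.023*np.array([np.cos(a),np.sin(a)])
plan(s,[*g,.006],ax(-90+yaw,-40)); print(g)
```

```text
t 12.82 pos [ 0.589  -0.3193  0.097 ] rot [ 2.942  0.055 -1.078] q [-0.395  0.788  1.238 -0.275  1.765  1.176] F [-0.7  0.2 -0.2] w 84.7 grip 0.0
268 184
turn fs [-0.024  0.008 -0.014] deg 0.8 | shift fs after turn [0.598 0.006 0.687] | before [0.601 0.01  0.684]
[ 0.59067254 -0.31977646]
```

View pics/d1.png

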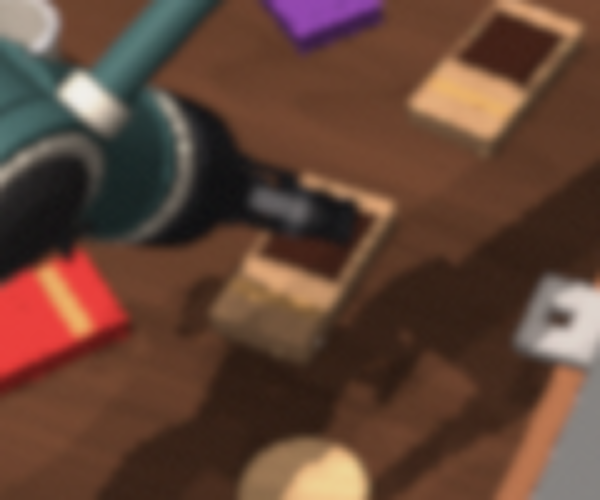

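The gripper hangs over the far right carton, which hasn't moved, at crop (310,270).

play_rows(moves=[[[0,0,0,0.2,0,0.23,85],[0,0,0,0.2,0,0.23,85],[0,0,0,0.2,0,0.22,85],[0,0,0,0,0,0,85],[0,0,0,0,0,0,85]]])

```text
time: 13.28
tool_pos: [0.591, -0.3188, 0.0129]
tcp_rot: [2.942, 0.053, -1.07]
wrist_force: [-0.1, -0.4, -0.4]
width: 0.996
grip_force: 0.0
```

play_rows(newtons=60, moves=[[[0,0,0,0,0,0,50],[0,0,0,0,0,0,50],[0,0,0,0,0,0,50],[0,0,0,0,0,0,50],[0,0,0,0,0,0,50]]])

```text
time: 13.7
tool_pos: [0.5952, -0.3202, 0.0169]
tcp_rot: [2.943, 0.05, -1.056]
wrist_force: [1.3, 1.0, 6.0]
width: 0.658
grip_force: 62.1
```

Run:
```python
from workcell import bot
from h import *
s=bot.read_state(); st(s); print(Rot.from_rotvec(s["tcp_rot"]).as_euler("ZYX",degrees=True))
```

```text
t 13.7 pos [ 0.5952 -0.3202  0.0169] rot [ 2.943  0.05  -1.056] q [-0.393  0.87   1.251 -0.271  1.66   1.209] F [1.3 1.  6. ] w 56.2 grip 62.1
[  1.86534867  39.49095128 179.78120473]
```

play_rows(moves=[[[0,0,0,-0.1,0,-0.12,50],[0,0,0,-0.2,0,-0.24,50],[0,0,0,-0.2,0,-0.24,50],[0,0,0,-0.14,0,-0.17,50],[0,0,0,0,0,0,50]]])

```text
time: 14.12
tool_pos: [0.5962, -0.3212, 0.1211]
tcp_rot: [2.943, 0.048, -1.047]
wrist_force: [0.1, -0.8, -0.1]
width: 0.65
grip_force: 63.6
```

Run:
```python
from workcell import bot,vision
from h import *
s=bot.read_state(); st(s)
c=vision.read_camera("scene"); np.savez("d2.npz",**c)
u,v=proj(c,s["tool_pos"])[0].astype(int); print(u,v)
cv2.imwrite("pics/d2.png",cv2.resize(c["image"][v-50:v+50,u-60:u+60],None,fx=5,fy=5,interpolation=cv2.INTER_CUBIC)[:,:,::-1])
```

```text
t 14.12 pos [ 0.5962 -0.3212  0.1211] rot [ 2.943  0.048 -1.047] q [-0.394  0.767  1.219 -0.276  1.784  1.174] F [ 0.1 -0.8 -0.1] w 55.5 grip 63.6
259 167
```

View pics/d2.png

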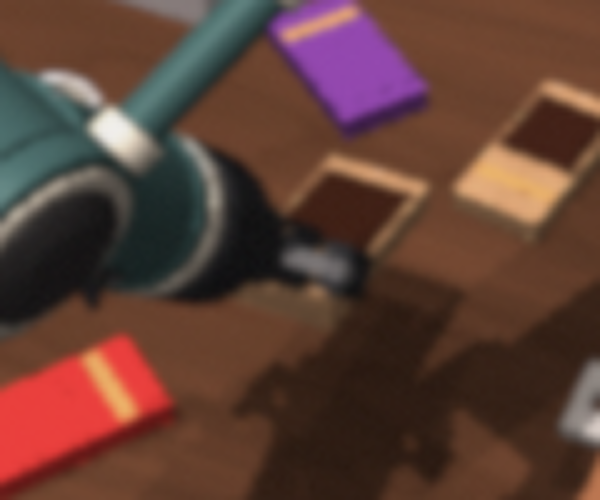

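The carton is lifted, with its near part at crop (350,210) and its shadow away from it. Next I'll measure its pose in the hand from the depth reading.

Run:
```python
from workcell import bot
from h import *
c=dict(np.load("d2.npz")); s=bot.read_state(); P=cloud(c)
u0,v0=259-60,167-50
R0=Rot.from_rotvec(s["tcp_rot"]).as_matrix()
sub=P[v0+30:v0+55,u0+55:u0+88].reshape(-1,3)
m=(sub[:,2]>.06); q=sub[m]
Q=(q-s["tool_pos"])@R0   # tool frame
n=np.linalg.svd(q-np.median(q,0))[2][2]; 
print(len(q),q.mean(0).round(4),"normal",n.round(3)); print(q.min(0).round(3),q.max(0).round(3))
# project expected flat-lifted carton
for lab,p in dict(top=(345,160),right=(428,188),bot=(370,250)).items():
    uv=np.array(p)/5+[u0,v0]-.4; print(lab,[ray(c,[uv],z)[0].round(3).tolist() for z in (.105,.12,.13)],P[int(uv[1]+1),int(uv[0])].round(3))
```

```text
527 [ 0.5775 -0.3034  0.1387] normal [-0.693  0.087  0.715]
[ 0.509 -0.355  0.091] [1.166 0.101 0.859]
top [[0.509, -0.347, 0.105], [0.522, -0.338, 0.12], [0.531, -0.332, 0.13]] [ 0.512 -0.346  0.107]
right [[0.509, -0.292, 0.105], [0.522, -0.285, 0.12], [0.531, -0.279, 0.13]] [ 0.421 -0.346  0.   ]
bot [[0.566, -0.299, 0.105], [0.578, -0.291, 0.12], [0.586, -0.286, 0.13]] [ 0.621 -0.264  0.173]
```

```bash
cat >> h.py <<'E'
def carton_fit(c,s,lo,hi):
    """points of carton top face in box lo..hi (world): plane and extent"""
    P=cloud(c).reshape(-1,3); q=P[((P>lo)&(P<hi)).all(1)]
    for _ in range(4):
        A=np.c_[q[:,:2],np.ones(len(q))]; k=np.linalg.lstsq(A,q[:,2],rcond=None)[0]; r=q[:,2]-A@k; q=q[abs(r)<max(2*r.std(),.002)]
    print("n",len(q),"dz/dx,dz/dy",k[:2].round(3),"z at tcp xy",(k@[*s["tool_pos"][:2],1]).round(4),"rms",r.std().round(4),"ext",q.min(0).round(3),q.max(0).round(3))
    return q,k
E
python3 - <<'E'
from workcell import bot
from h import *
s=bot.read_state()
for n in ("d2",):
    c=dict(np.load(n+".npz"))
    carton_fit(c,s,[.49,-.37,.08],[.575,-.27,.15])
E
```

```text
n 288 dz/dx,dz/dy [0.159 0.   ] z at tcp xy 0.1202 rms 0.001 ext [ 0.509 -0.355  0.105] [ 0.574 -0.29   0.118]
```

play_rows(moves=[[[0,0,0,0.2,0,0.24,50],[0,0,0,0.2,0,0.24,50],[0,0,0,0.14,0,0.17,50],[0,0,0,0.1,0,0.12,50],[0,0,0,0,0,0,50]]])

```text
time: 14.58
tool_pos: [0.59, -0.3189, 0.01]
tcp_rot: [2.94, 0.053, -1.077]
wrist_force: [-1.6, 0.2, -0.1]
width: 0.656
grip_force: 222.9
```

play_rows(moves=[[[0,0,0,0,0,0,85],[0,0,0,0,0,0,85],[0,0,0,0,0,0,85],[0,0,0,-0.05,0,-0.06,85],[0,-0.16,0,0,0,0,85]]])

```text
time: 15.0
tool_pos: [0.5934, -0.3211, 0.0252]
tcp_rot: [2.897, 0.046, -1.175]
wrist_force: [1.2, -0.9, 1.1]
width: 0.999
grip_force: 0.0
```

play_rows(moves=[[[0,-0.16,0,0,0,0,85],[0,0,0,0,0,0,85],[0,0,0,0,0,0,85],[0,0,0,0,0,0,85]]])

```text
time: 15.33
tool_pos: [0.5928, -0.3195, 0.02]
tcp_rot: [2.846, 0.049, -1.294]
wrist_force: [0.2, 0.3, 0.3]
width: 0.994
grip_force: 0.0
```

Run:
```python
from workcell import bot,vision
from h import *
s=bot.read_state(); st(s)
print(Rot.from_rotvec(s["tcp_rot"]).as_euler("ZYX",degrees=True))
for n in ("scene","top"):
    c=vision.read_camera(n); np.savez(f"e1_{n}.npz",**c)
    if n=="scene": q,k=carton_fit(c,s,[.49,-.37,.01],[.65,-.27,.03]); print(cv2.minAreaRect((q[:,:2]*1000).astype(np.float32)))
    cartons(c)
```

```text
t 15.33 pos [ 0.5928 -0.3195  0.02  ] rot [ 2.846  0.049 -1.294] q [-0.376  0.973  1.135 -0.317  1.83   1.208] F [0.2 0.3 0.3] w 84.9 grip 0.0
[  1.98155906  48.88606664 179.97771589]
n 413 dz/dx,dz/dy [ 0.003 -0.005] z at tcp xy 0.0175 rms 0.0013 ext [ 0.507 -0.35   0.015] [ 0.611 -0.288  0.02 ]
((559.2427978515625, -318.9674072265625), (104.16108703613281, 62.301124572753906), 0.6086791753768921)
pca yaw -4.2 [306. 148.] ctr [ 375.3 -285.7] sz [ 66.4 126.8] yaw -5.3 rgb [148 106  74] mean [ 0.3763 -0.2858]
pca yaw -4.8 pca yaw 6.3 [489. 213.] ctr [396.5 295.6] sz [128.   64.1] yaw 5.9 rgb [150 107  75] mean [0.3982 0.2962]
pca yaw -31.6 [406. 159.] ctr [ 681.  -452.7] sz [ 72.1 123. ] yaw -32.8 rgb [233 110  95] mean [ 0.6827 -0.452 ]
pca yaw 0.9 [369. 190.] ctr [ 565.  -319.2] sz [ 67.9 124.5] yaw -2.4 rgb [183 144 103] mean [ 0.5648 -0.32  ]
pca yaw 13.5 [196. 194.] ctr [537.5 301.2] sz [121.9  66.8] yaw 14.1 rgb [170 131  91] mean [0.5376 0.302 ]
pca yaw 6.7 [195. 235.] ctr [388.4 294.9] sz [123.7  66.8] yaw 6.0 rgb [170 130  89] mean [0.3902 0.2946]
pca yaw -5.6 [360. 245.] ctr [ 369.  -287.3] sz [ 66.  119.8] yaw -5.9 rgb [185 146 104] mean [ 0.3687 -0.2888]
pca yaw 56.1 [407. 254.] ctr [ 341.5 -452.6] sz [119.7  67.1] yaw 56.4 rgb [208 134 218] mean [ 0.3398 -0.4513]
```

play_rows(moves=[[[0,0,0,-0.014,0,0.1,85],[0,0,0,0,0,0,85],[0,0,0,0,0,0,85],[0,0,0,0,0,0,50]]], newtons=110)

```text
time: 15.77
tool_pos: [0.5844, -0.32, 0.0152]
tcp_rot: [2.846, 0.049, -1.294]
wrist_force: [-0.4, -0.8, -0.5]
width: 0.879
grip_force: 0.0
```

play_rows(newtons=110, moves=[[[0,0,0,0,0,0,50],[0,0,0,0,0,0,50],[0,0,0,0,0,0,50],[0,0,0,0,0,0,50]]])

```text
time: 16.1
tool_pos: [0.5856, -0.32, 0.0159]
tcp_rot: [2.846, 0.049, -1.292]
wrist_force: [4.7, 0.5, 6.0]
width: 0.661
grip_force: 114.7
```

play_rows(moves=[[[0,0,0,-0.08,0,-0.07,50],[0,0,0,-0.2,0,-0.18,50],[0,0,0,-0.27,0,-0.24,50],[0,0,0,-0.2,0,-0.18,50],[0,0,0,0,0,0,50]]])

```text
time: 16.52
tool_pos: [0.5882, -0.321, 0.1221]
tcp_rot: [2.847, 0.046, -1.282]
wrist_force: [1.2, -0.8, 0.7]
width: 0.663
grip_force: 116.1
```

play_rows(moves=[[[0,0,0,0,0,0,50],[0,0,0,0,0,0,50]]])

```text
time: 16.68
tool_pos: [0.5853, -0.3196, 0.1139]
tcp_rot: [2.846, 0.05, -1.296]
wrist_force: [0.1, 0.0, -2.6]
width: 0.653
grip_force: 116.2
```

Run:
```python
from workcell import bot,vision
from h import *
s=bot.read_state(); st(s)
print(Rot.from_rotvec(s["tcp_rot"]).as_euler("ZYX",degrees=True))
c=vision.read_camera("scene"); np.savez("e2.npz",**c)
carton_fit(c,s,[.49,-.37,.07],[.555,-.27,.15])
```

```text
t 16.68 pos [ 0.5853 -0.3196  0.1139] rot [ 2.846  0.05  -1.296] q [-0.379  0.866  1.143 -0.329  1.926  1.172] F [ 0.1  0.  -2.6] w 55.8 grip 116.2
[   2.03286539   48.98140104 -179.95118389]
n 243 dz/dx,dz/dy [0.034 0.004] z at tcp xy 0.1154 rms 0.0012 ext [ 0.505 -0.35   0.111] [ 0.554 -0.288  0.116]
```

play_rows(moves=[[[0,0,0,-0.2,0,-0.17,50],[0,0,0,-0.27,0,-0.24,50],[0,0,0,-0.25,0,-0.22,50],[0,0.1,0,0,0,0,50],[0,0.15,0,0,0,0,50]]])

```text
time: 17.15
tool_pos: [0.5866, -0.3193, 0.2086]
tcp_rot: [2.924, 0.053, -1.115]
wrist_force: [-0.3, -0.3, -2.1]
width: 0.664
grip_force: 116.1
```

play_rows(moves=[[[0,0.2,0,0,0,0,50],[0,0.2,0,0,0,0,50],[0,0.2,0,0,0,0,50],[0,0.2,0,0,0,0,50],[0,0.2,0,0,0,0,50]]])

```text
time: 17.57
tool_pos: [0.5852, -0.3192, 0.2083]
tcp_rot: [3.118, 0.054, -0.357]
wrist_force: [0.7, -0.2, -1.2]
width: 0.656
grip_force: 116.2
```

play_rows(moves=[[[0,0.2,0,0,0,0,50],[0,0.2,0,0,0,0,50],[0,0.2,0,0,0,0,50],[0,0.2,0,0,0,0,50],[0,0.2,0,0,0,0,50]]])

```text
time: 17.98
tool_pos: [0.5846, -0.3191, 0.2083]
tcp_rot: [-3.106, -0.053, -0.424]
wrist_force: [-0.9, 0.5, -2.2]
width: 0.658
grip_force: 116.2
```

play_rows(moves=[[[0,0.15,0,0,0,0,50],[0,0.1,0,0,0,0,50],[0,0,0,0,0,0,50],[0,0,0,0,0,0,50]]])

```text
time: 18.32
tool_pos: [0.5837, -0.319, 0.2075]
tcp_rot: [-3.072, -0.051, -0.607]
wrist_force: [-0.6, 0.2, -1.1]
width: 0.657
grip_force: 116.9
```

```bash
cat >> h.py <<'E'
O=np.array([.5645,.009,0.])
def frame(X,Y): return np.c_[X,Y,np.cross(X,Y)]
def held(tp,tr,ctr,yaw,rise):
    """tool pose at grasp + carton centre, yaw deg, rise deg (elevation of +axis) -> carton pose in tool"""
    Rt=Rot.from_rotvec(tr).as_matrix(); a,b=np.radians([yaw,rise])
    Rc=frame([np.cos(a)*np.cos(b),np.sin(a)*np.cos(b),np.sin(b)],[-np.sin(a),np.cos(a),0])
    return Rt.T@Rc, Rt.T@(np.asarray(ctr)-tp)
def slot_pose(k,h,Rtc,ptc,dx=0,dy=0):
    e,U=slotR(); f=np.cross([0,0,1],e); Rc=frame(U,f)
    ctr=O+e*(.042*(k-2)+dx)+f*dy+[0,0,.008]+U*(.060+h)
    R=Rc@Rtc.T; return ctr-R@ptc,R
E
cat > hold1.py <<'E'
from h import *
Rtc,ptc=held([.5853,-.3196,.1139],[2.846,.05,-1.296],[.566,-.3195,.1057],2.0,1.95)
E
python3 - <<'E'
from workcell import bot,vision
from h import *
from hold1 import *
s=bot.read_state(); st(s); print(ptc.round(4))
print(Rot.from_rotvec(s["tcp_rot"]).as_euler("ZYX",degrees=True))
p,R=slot_pose(4,.075,Rtc,ptc); print(p.round(4)); plan(s,p,R)
p,R=slot_pose(4,.0,Rtc,ptc); print(p.round(4))
c=vision.read_camera("scene"); np.savez("e3.npz",**c)
E
```

```text
t 18.32 pos [ 0.5837 -0.319   0.2075] rot [-3.072 -0.051 -0.607] q [-0.668  0.077  1.915  0.329  0.874  0.693] F [-0.6  0.2 -1.1] w 56.1 grip 116.9
[-0.0065 -0.0008  0.0199]
[   1.85430134  -22.34905962 -179.80556591]
[0.6941 0.0166 0.1558]
turn fs [ 0.017 -0.114 -0.061] deg 3.7 | shift fs after turn [ 1.077 -3.277  0.921] | before [ 0.924 -3.315  0.95 ]
[0.6685 0.0149 0.0853]
```

play_rows(moves=[[[0.017,-0.114,-0.061,0,0,0,50],[0,0,0,0.138,-0.364,0.048,50],[0,0,0,0.138,-0.364,0.048,50],[0,0,0,0.138,-0.364,0.048,50],[0,0,0,0.138,-0.364,0.048,50]]])

```text
time: 18.78
tool_pos: [0.6358, -0.169, 0.2099]
tcp_rot: [-3.088, -0.103, -0.525]
wrist_force: [1.0, 0.1, -1.4]
width: 0.653
grip_force: 117.0
```

play_rows(moves=[[[0,0,0,0.138,-0.364,0.048,50],[0,0,0,0.138,-0.364,0.048,50],[0,0,0,0.138,-0.364,0.048,50],[0,0,0,0.138,-0.364,0.048,50],[0,0,0,0.138,-0.364,0.048,50]]])

```text
time: 19.2
tool_pos: [0.6964, 0.0187, 0.2096]
tcp_rot: [-3.088, -0.105, -0.525]
wrist_force: [0.7, -0.1, -1.8]
width: 0.662
grip_force: 117.0
```

play_rows(moves=[[[0,0,0,0,0,0,50],[0,0,0,-0.084,0,0.245,50],[0,0,0,-0.084,0,0.245,50],[0,0,0,0,0,0,50],[0,0,0,0,0,0,50]]])

```text
time: 19.62
tool_pos: [0.6942, 0.0162, 0.155]
tcp_rot: [-3.089, -0.104, -0.517]
wrist_force: [0.0, 0.2, -0.9]
width: 0.66
grip_force: 117.0
```

Run:
```python
from workcell import bot,vision
from h import *
from hold1 import *
s=bot.read_state(); st(s)
for h in (.075,.035,0):
    p,R=slot_pose(4,h,Rtc,ptc); print(p.round(4)); plan(s,p,R)
c=vision.read_camera("scene"); np.savez("e4.npz",**c)
e,U=slotR()
# expected corners of carton bottom for check
Rt=Rot.from_rotvec(s["tcp_rot"]).as_matrix(); C=s["tool_pos"]+Rt@ptc; Rc=Rt@Rtc
print("carton centre",C.round(4),"axis",Rc[:,0].round(3)," target axis",U.round(3))
pts=[C+Rc@[sx*.06,sy*.031,sz*.009] for sx in(-1,1) for sy in(-1,1) for sz in(-1,1)]
uv=proj(c,pts); im=c["image"][:,:,::-1].copy()
im=cv2.resize(im,None,fx=4,fy=4,interpolation=cv2.INTER_CUBIC)
for a in uv: cv2.circle(im,tuple(((a+.5)*4).astype(int)),3,(0,255,0),-1)
for kk in range(5):
  for sy in(-1,1):
    for sx in(-1,1):
      X=O+e*(.042*(kk-2)+.0142+sx*.0117)+np.cross([0,0,1],e)*sy*.035+[0,0,.047]
      cv2.circle(im,tuple(((proj(c,X)[0]+.5)*4).astype(int)),3,(0,0,255),-1)
u,v=(proj(c,C)[0]*4).astype(int); cv2.imwrite("pics/e4.png",im[v-250:v+300,u-350:u+350])
```

```text
t 19.62 pos [0.6942 0.0162 0.155 ] rot [-3.089 -0.104 -0.517] q [-0.026  0.166  1.905  0.041  0.74   1.451] F [ 0.   0.2 -0.9] w 56.4 grip 117.0
[0.6941 0.0166 0.1558]
turn fs [0.004 0.002 0.006] deg 0.2 | shift fs after turn [ 0.001 -0.004 -0.008] | before [ 0.001 -0.004 -0.008]
[0.6804 0.0157 0.1182]
turn fs [0.004 0.002 0.006] deg 0.2 | shift fs after turn [-0.251 -0.004  0.302] | before [-0.251 -0.005  0.303]
[0.6685 0.0149 0.0853]
turn fs [0.004 0.002 0.006] deg 0.2 | shift fs after turn [-0.472 -0.004  0.574] | before [-0.471 -0.006  0.574]
carton centre [0.6946 0.017  0.134 ] axis [0.342 0.026 0.939]  target axis [0.341 0.022 0.94 ]
```

View pics/e4.png

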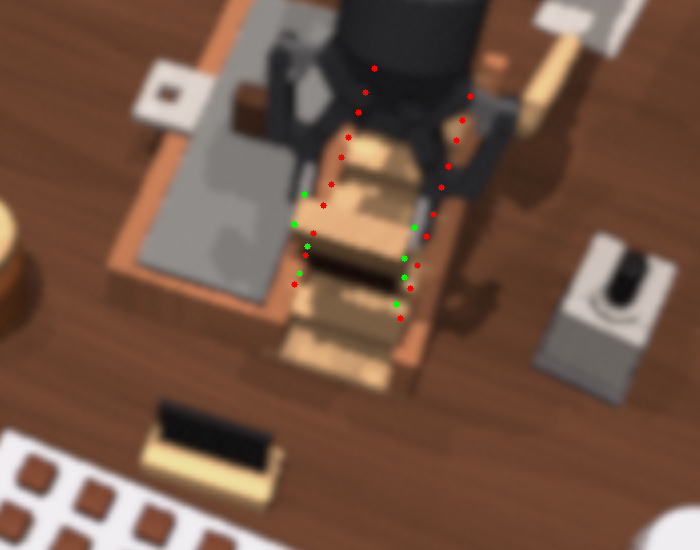

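The overlay fits: the carton corners and the slot 4 opening (crop x 294–410, y 255–318) match the image. Going in along the lean.

play_rows(moves=[[[0,0,0,-0.08,0,0.1,50],[0,0,0,-0.08,0,0.1,50],[0,0,0,-0.09,0,0.1,50],[0,0,0,0,0,0,50],[0,0,0,0,0,0,50]]])

```text
time: 20.08
tool_pos: [0.6801, 0.0145, 0.1193]
tcp_rot: [-3.088, -0.102, -0.521]
wrist_force: [-0.3, -0.3, -1.8]
width: 0.658
grip_force: 117.0
```

Run:
```python
from workcell import bot
from h import *
from hold1 import *
s=bot.read_state(); st(s)
for h in (.035,0):
    p,R=slot_pose(4,h,Rtc,ptc); plan(s,p,R)
```

```text
t 20.08 pos [0.6801 0.0145 0.1193] rot [-3.088 -0.102 -0.521] q [-0.03   0.178  1.966  0.047  0.665  1.442] F [-0.3 -0.3 -1.8] w 56.2 grip 117.0
turn fs [ 0.005 -0.003  0.003] deg 0.2 | shift fs after turn [-0.    -0.012  0.011] | before [-0.    -0.012  0.011]
turn fs [ 0.005 -0.003  0.003] deg 0.2 | shift fs after turn [-0.221 -0.012  0.283] | before [-0.221 -0.013  0.283]
```

Inside the opening now with no force. I'll carry on down.

play_rows(moves=[[[0,0,0,-0.06,-0.01,0.08,50],[0,0,0,-0.06,0,0.08,50],[0,0,0,-0.03,0,0.04,50],[0,0,0,0,0,0,50],[0,0,0,0,0,0,50]]])

```text
time: 20.5
tool_pos: [0.6739, 0.0152, 0.0966]
tcp_rot: [-3.087, -0.103, -0.525]
wrist_force: [-0.0, -0.2, -0.8]
width: 0.657
grip_force: 117.0
```

Run:
```python
from workcell import bot
from h import *
from hold1 import *
s=bot.read_state(); st(s)
for h in (0,):
    p,R=slot_pose(4,h,Rtc,ptc); plan(s,p,R)
```

```text
t 20.5 pos [0.6739 0.0152 0.0966] rot [-3.087 -0.103 -0.525] q [-0.029  0.193  1.996  0.05   0.617  1.439] F [-0.  -0.2 -0.8] w 56.1 grip 117.0
turn fs [ 0.005 -0.007  0.004] deg 0.3 | shift fs after turn [-0.088 -0.001  0.089] | before [-0.089 -0.001  0.088]
```

play_rows(moves=[[[0,0,0,-0.04,0,0.04,50],[0,0,0,-0.04,0,0.05,50],[0,0,0,-0.01,0,0.02,50],[0,0,0,0,0,0,50],[0,0,0,0,0,0,50]]])

```text
time: 20.92
tool_pos: [0.6733, 0.0149, 0.0877]
tcp_rot: [-3.085, -0.103, -0.54]
wrist_force: [0.8, 0.7, 5.8]
width: 0.656
grip_force: 117.1
```

Run:
```python
from workcell import bot
from h import *
from hold1 import *
s=bot.read_state(); st(s)
for h in (0,):
    p,R=slot_pose(4,h,Rtc,ptc); plan(s,p,R)
```

```text
t 20.92 pos [0.6733 0.0149 0.0877] rot [-3.085 -0.103 -0.54 ] q [-0.03   0.199  2.011  0.053  0.587  1.435] F [0.8 0.7 5.8] w 56.1 grip 117.1
turn fs [ 0.006 -0.026  0.005] deg 0.8 | shift fs after turn [-0.053 -0.003  0.007] | before [-0.053 -0.004  0.006]
```

play_rows(moves=[[[0,0,0,0,0,0,72],[0,0,0,0,0,0,72],[0,0,0,0,0,0,72],[0,0,0,0,0,-0.2,72],[0,0,0,0,0,-0.4,72]]])

```text
time: 21.33
tool_pos: [0.6454, 0.0138, 0.1341]
tcp_rot: [-3.089, -0.103, -0.508]
wrist_force: [-0.1, -0.1, -0.2]
width: 0.846
grip_force: 0.0
```

play_rows(moves=[[[0,0,0,0,0,-0.4,85],[0,-0.2,0,0,0,-0.3,85],[0,-0.2,0,0,0,0,85],[0,-0.2,0,0,0,0,85],[0,-0.06,0,0,0,0,85]]])

```text
time: 21.75
tool_pos: [0.6287, 0.0123, 0.2083]
tcp_rot: [3.137, 0.104, 0.012]
wrist_force: [1.0, 0.3, 0.6]
width: 0.992
grip_force: 0.0
```

```bash
cat >> h.py <<'E'
def incarton(c,k,n=""):
    """points on near face/top of carton in slot k above dividers: top height and lean"""
    e,U=slotR(); f=np.cross([0,0,1],e); P=cloud(c).reshape(-1,3)
    rx=(P-O)@e; ry=(P-O)@f; m=(abs(ry)<.028)&(P[:,2]>.055)&(P[:,2]<.15)&(abs(rx-(.042*(k-2)+np.tan(LEAN)*(P[:,2]-.008)))<.018)
    w=rx[m]-.042*(k-2); z=P[m,2]
    if m.sum()>20: print(n,"n",m.sum(),"ztop",np.percentile(z,[90,97,99.5]).round(4),[(zz,np.percentile(w[abs(z-zz)<.006],[5,50,95]).round(4).tolist() if (abs(z-zz)<.006).sum()>3 else None) for zz in (.065,.09,.11,.12)])
E
python3 - <<'E'
from workcell import bot,vision
from h import *
s=bot.read_state(); st(s)
for n in ("scene","top"):
    c=vision.read_camera(n); np.savez(f"g1_{n}.npz",**c); incarton(c,4,n)
    cartons(c)
E
```

```text
t 21.75 pos [0.6287 0.0123 0.2083] rot [3.137 0.104 0.012] q [-0.019  0.188  1.739 -0.003  1.207  1.487] F [1.  0.3 0.6] w 84.7 grip 0.0
scene n 295 ztop [0.1245 0.1259 0.1263] [(0.065, [0.0308, 0.033, 0.035]), (0.09, [0.0404, 0.0435, 0.0458]), (0.11, [0.0487, 0.0509, 0.0531]), (0.12, [0.0389, 0.0465, 0.054])]
pca yaw 55.6 [267. 128.] ctr [ 346.4 -447.3] sz [128.9  65.1] yaw 56.1 rgb [143  75 154] mean [ 0.3471 -0.447 ]
pca yaw -4.7 [306. 148.] ctr [ 375.7 -285.9] sz [ 65.8 127.7] yaw -5.3 rgb [150 107  75] mean [ 0.3764 -0.286 ]
pca yaw -32.4 [209. 200.] ctr [ 687.5 -447.4] sz [ 69.5 119.7] yaw -32.4 rgb [219  68  60] mean [ 0.6883 -0.4482]
pca yaw 6.5 [489. 213.] ctr [396.4 294.6] sz [127.2  64.4] yaw 6.8 rgb [149 106  74] mean [0.3979 0.2963]
pca yaw -32.3 [406. 159.] ctr [ 680.1 -452.8] sz [ 66.6 124.4] yaw -32.1 rgb [228 105  90] mean [ 0.6816 -0.4509]
pca yaw 12.9 [196. 194.] ctr [537.5 300.1] sz [121.9  69.1] yaw 12.0 rgb [164 126  86] mean [0.5371 0.3019]
pca yaw 6.6 [195. 235.] ctr [389.8 294.3] sz [121.8  63.5] yaw 3.9 rgb [162 124  85] mean [0.39   0.2944]
pca yaw -5.2 [360. 245.] ctr [ 368.7 -289.8] sz [ 64.3 120.4] yaw -5.4 rgb [182 142 100] mean [ 0.3686 -0.2889]
pca yaw 56.8 [407. 254.] ctr [ 340.7 -449.4] sz [125.5  65.4] yaw 57.8 rgb [200 127 211] mean [ 0.3397 -0.4506]
```

```bash
sed -i 's/^O=np.array(\[.5645/O=np.array([.566/' h.py
cat >> h.py <<'E'
def grasp_pose(c,yaw,z,off=.018,pitch=-49):
    a=np.radians(yaw); return np.r_[np.array(c)+off*np.array([np.cos(a),np.sin(a)]),z],ax(-90+yaw,pitch)
E
python3 - <<'E'
from workcell import bot
from h import *
s=bot.read_state()
p,R=grasp_pose([.5375,.3015],13.2,.12); print(p); plan(s,p,R); plan(s,[*p[:2],.208],ax(-90+13.2))
E
```

```text
[0.55502442 0.30561032 0.12      ]
turn fs [-0.134 -1.72  -0.311] deg 50.2 | shift fs after turn [ 0.625 -3.021  0.594] | before [-0.537 -2.977  0.849]
turn fs [ 0.007 -0.014 -0.328] deg 9.4 | shift fs after turn [-0.038 -3.021 -0.019] | before [-0.531 -2.974 -0.031]
```

play_rows(moves=[[[0,0,-0.164,0,0,0,85],[0,0,-0.164,0,0,0,85],[0,0,0,0,-0.378,0,85],[0,0,0,0,-0.378,0,85],[0,0,0,0,-0.378,0,85]]])

```text
time: 22.27
tool_pos: [0.5994, 0.123, 0.2053]
tcp_rot: [3.118, 0.357, 0.011]
wrist_force: [0.6, 0.1, 0.1]
width: 0.991
grip_force: 0.0
```

play_rows(moves=[[[0,0,0,0,-0.378,0,85],[0,0,0,0,-0.378,0,85],[0,0,0,0,-0.378,0,85],[0,0,0,0,-0.378,0,85],[0,0,0,0,-0.378,0,85]]])

```text
time: 22.68
tool_pos: [0.5559, 0.3079, 0.2046]
tcp_rot: [3.117, 0.36, 0.012]
wrist_force: [0.0, 0.0, 0.3]
width: 0.994
grip_force: 0.0
```

play_rows(moves=[[[0,-0.19,0,0,0,0,85],[0,-0.19,0,0,0,0,85],[0,-0.19,0,0,0,0,85],[0,-0.19,0,0,0,0,85],[0,-0.19,0,0,0,0,85]]])

```text
time: 23.1
tool_pos: [0.5571, 0.3068, 0.2056]
tcp_rot: [2.98, 0.344, -0.715]
wrist_force: [0.0, 0.9, 0.3]
width: 0.994
grip_force: 0.0
```

play_rows(moves=[[[0,-0.19,0,0,0,0,85],[0,-0.19,0,0,0,0,85],[0,-0.19,0,0,0,0,85],[0,-0.19,0,0,0,0,85],[0,0,0,0.22,0,0.19,85]]])

```text
time: 23.52
tool_pos: [0.5594, 0.3067, 0.1766]
tcp_rot: [2.759, 0.315, -1.247]
wrist_force: [-0.2, -0.4, 0.0]
width: 0.994
grip_force: 0.0
```

play_rows(moves=[[[0,0,0,0.22,0,0.19,85],[0,0,0,0.22,0,0.19,85],[0,0,0,0,0,0,85],[0,0,0,0,0,0,85]]])

```text
time: 23.85
tool_pos: [0.5566, 0.3057, 0.116]
tcp_rot: [2.754, 0.315, -1.252]
wrist_force: [0.3, 0.2, 0.5]
width: 0.993
grip_force: 0.0
```

Run:
```python
from workcell import bot,vision
from h import *
s=bot.read_state();st(s)
c=vision.read_camera("scene"); q,k=carton_fit(c,s,[.46,.25,.012],[.62,.36,.024]); r=cv2.minAreaRect((q[:,:2]*1000).astype(np.float32)); print(r)
cartons(c)
p,R=grasp_pose([.5375,.3015],13.2,.015); print(p); plan(s,p,R)
```

```text
t 23.85 pos [0.5566 0.3057 0.116 ] rot [ 2.754  0.315 -1.252] q [0.396 0.841 1.182 0.132 1.963 1.735] F [0.3 0.2 0.5] w 84.8 grip 0.0
n 558 dz/dx,dz/dy [0.006 0.   ] z at tcp xy 0.0175 rms 0.0012 ext [0.475 0.261 0.015] [0.605 0.346 0.02 ]
((539.77587890625, 303.9104919433594), (122.75656127929688, 62.696739196777344), 12.755960464477539)
pca yaw 55.4 [267. 128.] ctr [ 346.9 -447.1] sz [129.8  65.7] yaw 56.1 rgb [144  76 155] mean [ 0.3469 -0.4469]
pca yaw -5.0 [306. 148.] ctr [ 374.7 -285.9] sz [ 65.8 125.7] yaw -5.3 rgb [151 108  76] mean [ 0.3763 -0.2862]
pca yaw -32.7 [209. 200.] ctr [ 687.6 -447.2] sz [ 70.  119.7] yaw -32.3 rgb [219  69  60] mean [ 0.6884 -0.4481]
pca yaw 6.0 [489. 213.] ctr [395.9 295. ] sz [126.4  64.1] yaw 6.5 rgb [91 64 45] mean [0.3978 0.2959]
pca yaw 31.2 [483. 261.] ctr [542.6 302.8] sz [125.1  64.4] yaw 12.5 rgb [114  83  58] mean [0.5639 0.3044]
[0.55502442 0.30561032 0.015     ]
turn fs [ 0.006 -0.002 -0.008] deg 0.3 | shift fs after turn [ 0.753 -0.003  0.674] | before [ 0.752 -0.008  0.675]
```

play_rows(moves=[[[0,0,0,0.25,0,0.22,85],[0,0,0,0.25,0,0.22,85],[0,0,0,0.2,0,0.18,85],[0,0,0,0.05,0,0.05,85],[0,0,0,0,0,0,85]]])

```text
time: 24.32
tool_pos: [0.5573, 0.3058, 0.0176]
tcp_rot: [2.757, 0.316, -1.247]
wrist_force: [-0.1, 0.5, 0.8]
width: 0.992
grip_force: 0.0
```

play_rows(newtons=110, moves=[[[0,0,0,0,0,0,50],[0,0,0,0,0,0,50],[0,0,0,0,0,0,50],[0,0,0,0,0,0,50],[0,0,0,0,0,0,50]]])

```text
time: 24.73
tool_pos: [0.5599, 0.3078, 0.0222]
tcp_rot: [2.765, 0.318, -1.239]
wrist_force: [1.4, 3.2, 5.5]
width: 0.583
grip_force: 2.9
```

play_rows(moves=[[[0,0,0,-0.08,0,-0.07,50],[0,0,0,-0.2,0,-0.18,50],[0,0,0,-0.27,0,-0.24,50],[0,0,0,-0.2,0,-0.18,50],[0,0,0,0,0,0,50]]])

```text
time: 25.15
tool_pos: [0.5621, 0.308, 0.1276]
tcp_rot: [2.769, 0.319, -1.229]
wrist_force: [1.3, 0.8, 1.9]
width: 0.586
grip_force: 0.0
```

play_rows(moves=[[[0,0,0,0,0,0,50],[0,0,0,0,0,0,50]]])

```text
time: 25.32
tool_pos: [0.5591, 0.3066, 0.1194]
tcp_rot: [2.761, 0.317, -1.241]
wrist_force: [0.3, -0.3, -0.4]
width: 0.588
grip_force: 0.0
```

Run:
```python
from workcell import bot,vision
from h import *
s=bot.read_state(); st(s)
print(Rot.from_rotvec(s["tcp_rot"]).as_euler("ZYX",degrees=True))
c=vision.read_camera("scene"); np.savez("e5.npz",**c)
q,k=carton_fit(c,s,[.46,.24,.07],[.62,.37,.125]); print(cv2.minAreaRect((q[:,:2]*1000).astype(np.float32)))
c=vision.read_camera("top"); cartons(c)
```

```text
t 25.32 pos [0.5591 0.3066 0.1194] rot [ 2.761  0.317 -1.241] q [0.396 0.837 1.178 0.131 1.962 1.735] F [ 0.3 -0.3 -0.4] w 50.2 grip 0.0
[ 12.92871378  48.42943595 179.643609  ]
n 1 dz/dx,dz/dy [0.049 0.029] z at tcp xy 0.1236 rms 0.0 ext [0.555 0.331 0.124] [0.555 0.331 0.124]
((555.0001831054688, 330.99468994140625), (0.0, 0.0), 0.0)
pca yaw -32.7 [406. 159.] ctr [ 683.9 -451.8] sz [ 62.6 125.3] yaw -32.0 rgb [226 103  88] mean [ 0.6825 -0.4516]
pca yaw -5.5 [360. 245.] ctr [ 369.  -287.7] sz [ 64.6 119.9] yaw -5.6 rgb [179 139  98] mean [ 0.3684 -0.2887]
pca yaw 55.8 [407. 254.] ctr [ 338.6 -449.3] sz [121.5  66.7] yaw 56.0 rgb [197 124 210] mean [ 0.3396 -0.4512]
```

play_rows(moves=[[[0,0,0,0,0,0,85],[0,0,0,0,0,0,85],[0,0,0,0,0,0,85]]])

```text
time: 25.67
tool_pos: [0.5581, 0.3064, 0.1172]
tcp_rot: [2.757, 0.316, -1.247]
wrist_force: [-0.4, -0.5, 0.1]
width: 0.979
grip_force: 0.0
```

Run:
```python
from workcell import bot,vision
from h import *
s=bot.read_state();st(s)
c=vision.read_camera("scene"); np.savez("e6.npz",**c); q,k=carton_fit(c,s,[.46,.24,.012],[.62,.36,.024]); r=cv2.minAreaRect((q[:,:2]*1000).astype(np.float32)); print(r)
cartons(c)
p,R=grasp_pose([.5385,.3025],13.0,.011); print(p); plan(s,p,R)
```

```text
t 25.67 pos [0.5581 0.3064 0.1172] rot [ 2.757  0.316 -1.247] q [0.397 0.84  1.179 0.132 1.963 1.735] F [-0.4 -0.5  0.1] w 83.6 grip 0.0
n 560 dz/dx,dz/dy [0.005 0.001] z at tcp xy 0.0176 rms 0.0012 ext [0.476 0.262 0.015] [0.603 0.346 0.02 ]
((539.318603515625, 303.598876953125), (120.47909545898438, 62.12752914428711), 12.275327682495117)
pca yaw 55.3 [267. 128.] ctr [ 346.1 -447.6] sz [128.1  64.7] yaw 56.1 rgb [144  76 156] mean [ 0.3467 -0.4467]
pca yaw -4.5 [306. 148.] ctr [ 375.2 -285.4] sz [ 66.8 126.7] yaw -5.3 rgb [151 108  75] mean [ 0.3763 -0.2859]
pca yaw -32.1 [209. 200.] ctr [ 687.4 -447. ] sz [ 70.1 119.3] yaw -31.9 rgb [219  68  60] mean [ 0.6883 -0.448 ]
pca yaw 6.6 [489. 213.] ctr [396.1 295.5] sz [127.2  63.9] yaw 6.1 rgb [92 65 45] mean [0.3982 0.2961]
pca yaw 30.6 [483. 261.] ctr [542.8 302.9] sz [125.4  64.4] yaw 12.5 rgb [113  83  58] mean [0.5633 0.3041]
[0.55603866 0.30654912 0.011     ]
turn fs [ 0.011 -0.011 -0.002] deg 0.5 | shift fs after turn [ 0.788 -0.006  0.712] | before [ 0.785 -0.011  0.716]
```

Carton hasn't moved. The grasp was too high, so I'll go about 7 mm deeper.

play_rows(moves=[[[0,0,0,0.25,0,0.22,85],[0,0,0,0.25,0,0.22,85],[0,0,0,0.2,0,0.18,85],[0,0,0,0.09,0,0.09,85],[0,0,0,0,0,0,85]]])

```text
time: 26.13
tool_pos: [0.5551, 0.3048, 0.0079]
tcp_rot: [2.753, 0.315, -1.254]
wrist_force: [0.1, -0.4, -0.5]
width: 0.996
grip_force: 0.0
```

play_rows(moves=[[[0,0,0,0,0,0,85],[0,0,0,0,0,0,85]]])

```text
time: 26.3
tool_pos: [0.5588, 0.3064, 0.0139]
tcp_rot: [2.761, 0.317, -1.242]
wrist_force: [-0.3, -0.4, 0.7]
width: 0.997
grip_force: 0.0
```

Run:
```python
from workcell import bot
from h import *
st(bot.read_state())
```

```text
t 26.3 pos [0.5588 0.3064 0.0139] rot [ 2.761  0.317 -1.242] q [0.396 0.945 1.197 0.126 1.837 1.717] F [-0.3 -0.4  0.7] w 85.1 grip 0.0
```

play_rows(newtons=110, moves=[[[0,0,0,0.01,0,0.03,85],[0,0,0,0,0,0,50],[0,0,0,0,0,0,50],[0,0,0,0,0,0,50],[0,0,0,0,0,0,50]]])

```text
time: 26.72
tool_pos: [0.5579, 0.3063, 0.0116]
tcp_rot: [2.763, 0.317, -1.239]
wrist_force: [3.8, 1.5, 6.0]
width: 0.678
grip_force: 117.6
```

play_rows(moves=[[[0,0,0,0,0,0,50],[0,0,0,0,0,0,50]]])

```text
time: 26.88
tool_pos: [0.5579, 0.3063, 0.0116]
tcp_rot: [2.763, 0.317, -1.239]
wrist_force: [4.7, 2.0, 6.6]
width: 0.681
grip_force: 117.7
```

Run:
```python
from workcell import bot
from h import *
st(bot.read_state())
```

```text
t 26.88 pos [0.5579 0.3063 0.0116] rot [ 2.763  0.317 -1.239] q [0.396 0.945 1.201 0.126 1.831 1.717] F [4.7 2.  6.6] w 58.2 grip 117.7
```

play_rows(moves=[[[0,0,0,-0.08,0,-0.07,50],[0,0,0,-0.2,0,-0.18,50],[0,0,0,-0.27,0,-0.24,50],[0,0,0,-0.2,0,-0.18,50],[0,0,0,0,0,0,50]]])

```text
time: 27.3
tool_pos: [0.5593, 0.3073, 0.1171]
tcp_rot: [2.767, 0.319, -1.233]
wrist_force: [1.4, 0.9, -0.1]
width: 0.684
grip_force: 117.5
```

play_rows(moves=[[[0,0,0,0,0,0,50],[0,0,0,0,0,0,50],[0,0,0,0,0,0,50]]])

```text
time: 27.55
tool_pos: [0.5557, 0.3056, 0.1081]
tcp_rot: [2.757, 0.316, -1.248]
wrist_force: [-1.3, -0.4, -2.1]
width: 0.684
grip_force: 117.5
```

Run:
```python
from workcell import bot,vision
from h import *
s=bot.read_state(); st(s)
print(Rot.from_rotvec(s["tcp_rot"]).as_euler("ZYX",degrees=True))
c=vision.read_camera("scene"); np.savez("e7.npz",**c)
q,k=carton_fit(c,s,[.46,.24,.07],[.62,.37,.13]); print(cv2.minAreaRect((q[:,:2]*1000).astype(np.float32)))
q,k=carton_fit(c,s,[.46,.24,.07],[.535,.37,.13]);
```

```text
t 27.55 pos [0.5557 0.3056 0.1081] rot [ 2.757  0.316 -1.248] q [0.397 0.844 1.19  0.131 1.948 1.733] F [-1.3 -0.4 -2.1] w 58.4 grip 117.5
[ 12.8712237   48.73706876 179.56577708]
n 662 dz/dx,dz/dy [0.009 0.003] z at tcp xy 0.1144 rms 0.0011 ext [0.474 0.26  0.111] [0.586 0.335 0.117]
((530.0064697265625, 297.8143310546875), (107.3171615600586, 66.71739959716797), 11.778422355651855)
n 451 dz/dx,dz/dy [0.016 0.005] z at tcp xy 0.1148 rms 0.0011 ext [0.474 0.26  0.111] [0.535 0.33  0.116]
```

play_rows(moves=[[[0,0,0,-0.27,0,-0.24,50],[0,0,0,-0.27,0,-0.24,50],[0,0,0,-0.27,0,-0.24,50],[0,0.1,0,0,0,0,50],[0,0.16,0,0,0,0,50]]])

```text
time: 28.02
tool_pos: [0.5581, 0.3067, 0.2174]
tcp_rot: [2.848, 0.326, -1.064]
wrist_force: [-0.7, 0.5, -1.6]
width: 0.682
grip_force: 117.4
```

play_rows(moves=[[[0,0.2,0,0,0,0,50],[0,0.2,0,0,0,0,50],[0,0.2,0,0,0,0,50],[0,0.2,0,0,0,0,50],[0,0.2,0,0,0,0,50]]])

```text
time: 28.43
tool_pos: [0.5566, 0.3063, 0.2171]
tcp_rot: [3.074, 0.355, -0.332]
wrist_force: [0.1, -0.1, -1.7]
width: 0.679
grip_force: 117.4
```

play_rows(moves=[[[0,0.2,0,0,0,0,50],[0,0.2,0,0,0,0,50],[0,0.2,0,0,0,0,50],[0,0.2,0,0,0,0,50],[0,0.2,0,0,0,0,50]]])

```text
time: 28.85
tool_pos: [0.5559, 0.3062, 0.217]
tcp_rot: [-3.062, -0.355, -0.438]
wrist_force: [-0.0, -0.1, -1.6]
width: 0.683
grip_force: 117.4
```

play_rows(moves=[[[0,0.1,0,0,0,0,50],[0,0.06,0,0,0,0,50],[0,0,0,0,0,0,50],[0,0,0,0,0,0,50]]])

```text
time: 29.18
tool_pos: [0.5554, 0.306, 0.2163]
tcp_rot: [-3.036, -0.353, -0.55]
wrist_force: [-0.2, -0.0, -1.1]
width: 0.682
grip_force: 117.7
```

```bash
cat > hold2.py <<'E'
from h import *
Rtc,ptc=held([.5557,.3056,.1081],[2.757,.316,-1.248],[.537,.3022,.105],12.9,.6)
E
python3 - <<'E'
from workcell import bot
from hold2 import *
s=bot.read_state(); st(s); print(ptc)
p,R=slot_pose(3,.075,Rtc,ptc); print(p.round(4)); plan(s,p,R); print("level"); plan(s,[*p[:2],s["tool_pos"][2]],R)
E
```

```text
t 29.18 pos [0.5554 0.306  0.2163] rot [-3.036 -0.353 -0.55 ] q [ 0.522 -0.006  1.977 -0.143  0.833  1.94 ] F [-0.2 -0.  -1.1] w 58.2 grip 117.7
[-0.01019176 -0.00097096  0.01631089]
[0.6578 0.0141 0.1537]
turn fs [-0.12   0.004  0.314] deg 9.6 | shift fs after turn [0.559 2.973 0.9  ] | before [0.084 3.072 0.717]
level
turn fs [-0.12   0.004  0.314] deg 9.6 | shift fs after turn [0.78  2.977 0.314] | before [0.303 3.076 0.131]
```

play_rows(moves=[[[-0.06,0.002,0.157,0,0,0,50],[-0.06,0.002,0.157,0,0,0,50],[0,0,0,0.0975,0.372,0.039,50],[0,0,0,0.0975,0.372,0.039,50],[0,0,0,0.0975,0.372,0.039,50]]])

```text
time: 29.6
tool_pos: [0.5958, 0.1973, 0.2177]
tcp_rot: [-3.082, -0.102, -0.566]
wrist_force: [0.7, 0.2, -1.6]
width: 0.683
grip_force: 118.2
```

play_rows(moves=[[[0,0,0,0.0975,0.372,0.039,50],[0,0,0,0.0975,0.372,0.039,50],[0,0,0,0.0975,0.372,0.039,50],[0,0,0,0.0975,0.372,0.039,50],[0,0,0,0.0975,0.372,0.039,50]]])

```text
time: 30.02
tool_pos: [0.6601, 0.0127, 0.2178]
tcp_rot: [-3.081, -0.097, -0.566]
wrist_force: [-0.1, 0.5, -1.9]
width: 0.683
grip_force: 118.2
```

play_rows(moves=[[[0,0,0,0,0,0,50],[0,0,0,-0.11,0,0.293,50],[0,0,0,-0.11,0,0.293,50],[0,0,0,0,0,0,50],[0,0,0,0,0,0,50]]])

```text
time: 30.43
tool_pos: [0.6575, 0.0146, 0.152]
tcp_rot: [-3.083, -0.097, -0.557]
wrist_force: [0.5, 0.5, -1.5]
width: 0.686
grip_force: 118.3
```

```bash
cat > chk.py <<'E'
import sys,importlib
from workcell import bot
from h import *
H=importlib.import_module(sys.argv[1]); k=int(sys.argv[2])
s=bot.read_state(); st(s)
for h in map(float,sys.argv[3:]):
    p,R=slot_pose(k,h,H.Rtc,H.ptc); plan(s,p,R)
E
python3 chk.py hold2 3 .075 .035 0
```

```text
t 30.43 pos [0.6575 0.0146 0.152 ] rot [-3.083 -0.097 -0.557] q [-0.031  0.089  2.004  0.046  0.692  1.447] F [ 0.5  0.5 -1.5] w 58.6 grip 118.3
turn fs [-0.005  0.007 -0.002] deg 0.3 | shift fs after turn [ 0.008  0.006 -0.015] | before [ 0.008  0.006 -0.015]
turn fs [-0.005  0.007 -0.002] deg 0.3 | shift fs after turn [-0.252  0.004  0.289] | before [-0.251  0.005  0.289]
turn fs [-0.005  0.007 -0.002] deg 0.3 | shift fs after turn [-0.48   0.002  0.554] | before [-0.479  0.004  0.556]
```

play_rows(moves=[[[0,0,0,-0.08,0,0.095,50],[0,0,0,-0.08,0,0.095,50],[0,0,0,-0.09,0,0.1,50],[0,0,0,0,0,0,50],[0,0,0,0,0,0,50]]])

```text
time: 30.85
tool_pos: [0.6511, 0.0141, 0.1245]
tcp_rot: [-3.078, -0.098, -0.586]
wrist_force: [2.9, 1.8, 4.5]
width: 0.68
grip_force: 119.2
```

```bash
python3 chk.py hold2 3 .035 0
```

```text
t 30.85 pos [0.6511 0.0141 0.1245] rot [-3.078 -0.098 -0.586] q [-0.033  0.101  2.054  0.052  0.613  1.437] F [2.9 1.8 4.5] w 58.1 grip 119.2
turn fs [-0.002 -0.031  0.001] deg 0.9 | shift fs after turn [-0.095  0.005  0.054] | before [-0.095  0.005  0.053]
turn fs [-0.002 -0.031  0.001] deg 0.9 | shift fs after turn [-0.323  0.003  0.32 ] | before [-0.328  0.003  0.315]
```

Contact at the divider's near edge, so the slot lies a few mm further out. Backing off, shifting 3.5 mm and retrying.

play_rows(moves=[[[0,0,0,0.08,0,-0.095,50],[0,0,0,0.033,0,0.012,50],[0,0,0,0,0,0,50],[0,0,0,0,0,0,50],[0,0,0,0,0,0,50]]])

```text
time: 31.27
tool_pos: [0.6534, 0.0142, 0.1305]
tcp_rot: [-3.082, -0.097, -0.566]
wrist_force: [-0.3, -0.4, -1.4]
width: 0.684
grip_force: 118.3
```

```bash
python3 chk.py hold2 3 .045 .035
python3 - <<'E'
from workcell import bot,vision
from h import *
from hold2 import *
s=bot.read_state(); c=vision.read_camera("scene"); np.savez("e8.npz",**c)
Rt=Rot.from_rotvec(s["tcp_rot"]).as_matrix(); C=s["tool_pos"]+Rt@ptc; Rc=Rt@Rtc
# depth points on the +x face (outer normal) of held carton in carton frame
P=cloud(c).reshape(-1,3); Q=(P-C)@Rc
m=(abs(Q[:,1])<.027)&(abs(Q[:,2])<.022)&(Q[:,0]>-.05)&(Q[:,0]<.075); q=Q[m]
for x in np.arange(-.05,.075,.012):
    w=q[abs(q[:,0]-x)<.006]; 
    if len(w)>4: print(round(x,3),len(w),np.percentile(w[:,2],[5,50,95]).round(4),"y",w[:,1].min().round(3),w[:,1].max().round(3))
print("max axis",np.percentile(q[:,0],[95,99]))
E
```

```text
t 31.27 pos [0.6534 0.0142 0.1305] rot [-3.082 -0.097 -0.566] q [-0.032  0.104  2.035  0.049  0.642  1.442] F [-0.3 -0.4 -1.4] w 58.4 grip 118.3
turn fs [-0.004 -0.005 -0.001] deg 0.2 | shift fs after turn [-0.073  0.004  0.026] | before [-0.073  0.004  0.025]
turn fs [-0.004 -0.005 -0.001] deg 0.2 | shift fs after turn [-0.138  0.003  0.102] | before [-0.138  0.004  0.101]
-0.05 11 [-0.0091 -0.0087 -0.0082] y -0.025 0.025
-0.038 22 [-0.0092 -0.0086 -0.0081] y -0.025 0.027
-0.026 23 [-0.0095 -0.0089 -0.0084] y -0.025 0.027
-0.014 28 [-0.0097 -0.0089 -0.0086] y -0.025 0.026
-0.002 28 [-0.0098 -0.0092 -0.0089] y -0.027 0.026
0.01 27 [-0.0096 -0.0091 -0.0086] y -0.027 0.025
0.022 24 [-0.0097 -0.0092 -0.0086] y -0.024 0.027
0.034 33 [-0.0103 -0.0097 -0.0087] y -0.027 0.026
0.046 33 [-0.0102 -0.0094 -0.0089] y -0.026 0.026
0.058 194 [-0.0096 -0.0016  0.0069] y -0.027 0.027
max axis [0.06003621 0.06122026]
```

Run:
```python
from h import *
from hold2 import *
e,U=slotR(); f=np.cross([0,0,1],e)
for nm in ("c1_scene","c1_top","e8"):
    c=dict(np.load(nm+".npz")); P=cloud(c).reshape(-1,3); col=c["image"].reshape(-1,3).astype(float)
    rx=(P-O)@e; ry=(P-O)@f
    m=(abs(ry)<.024)&(P[:,2]>.0415)&(P[:,2]<.052)&(col[:,0]>170)
    h,b=np.histogram(rx[m],np.arange(-.13,.15,.002)); 
    runs=[];on=False
    for i,v in enumerate(h):
        g=v>max(h)*.35
        if g and not on: st0=b[i];on=True
        if not g and on: runs.append((round(st0*1e3),round(b[i]*1e3)));on=False
    print(nm,runs,"expected near edges (far walls):",[round((.042*(k-2)+.0142+.0117)*1e3) for k in range(5)],"near walls",[round((.042*(k-2)+.0142-.0117)*1e3) for k in range(5)])
```

```text
c1_scene [(-102, -92), (-60, -50), (-18, -8), (24, 36), (38, 40), (64, 76), (78, 80), (106, 120)] expected near edges (far walls): [-58, -16, 26, 68, 110] near walls [-82, -40, 3, 44, 87]
c1_top [(-104, -98), (-96, -90), (-60, -48), (-20, -12), (-10, -8), (-6, -4), (22, 24), (26, 28), (30, 32), (66, 76), (106, 108), (110, 112), (114, 118)] expected near edges (far walls): [-58, -16, 26, 68, 110] near walls [-82, -40, 3, 44, 87]
e8 [(-58, -46), (-16, -8), (118, 124)] expected near edges (far walls): [-58, -16, 26, 68, 110] near walls [-82, -40, 3, 44, 87]
```

```bash
sed -i 's/^O=np.array(\[.566/O=np.array([.563/' h.py; python3 chk.py hold2 3 .045 .035
```

```text
t 31.32 pos [0.6534 0.0142 0.1304] rot [-3.082 -0.097 -0.566] q [-0.032  0.104  2.035  0.049  0.642  1.442] F [ 0.5  0.  -1.7] w 58.4 grip 118.3
turn fs [-0.004 -0.005 -0.001] deg 0.2 | shift fs after turn [-0.1    0.002  0.014] | before [-0.1    0.002  0.014]
turn fs [-0.004 -0.005 -0.001] deg 0.2 | shift fs after turn [-0.165  0.001  0.09 ] | before [-0.165  0.002  0.09 ]
```

play_rows(moves=[[[0,0,0,-0.07,0,-0.02,50],[0,0,0,0,0,0,50],[0,0,0,0,0,0,50],[0,0,0,-0.05,0,0.055,50],[0,0,0,-0.05,0,0.055,50]]])

```text
time: 31.73
tool_pos: [0.6421, 0.0133, 0.1173]
tcp_rot: [-3.081, -0.097, -0.571]
wrist_force: [0.8, -0.4, -1.3]
width: 0.679
grip_force: 118.4
```

play_rows(moves=[[[0,0,0,-0.03,0,0.035,50],[0,0,0,0,0,0,50],[0,0,0,0,0,0,50]]])

```text
time: 31.98
tool_pos: [0.6394, 0.0132, 0.1116]
tcp_rot: [-3.081, -0.097, -0.566]
wrist_force: [0.2, -0.1, -1.6]
width: 0.678
grip_force: 118.4
```

```bash
python3 chk.py hold2 3 .03 0
```

```text
t 31.98 pos [0.6394 0.0132 0.1116] rot [-3.081 -0.097 -0.566] q [-0.035  0.101  2.078  0.054  0.601  1.434] F [ 0.2 -0.1 -1.6] w 57.9 grip 118.4
turn fs [-0.004 -0.005 -0.002] deg 0.2 | shift fs after turn [0.    0.001 0.002] | before [0.    0.001 0.002]
turn fs [-0.004 -0.005 -0.002] deg 0.2 | shift fs after turn [-0.195 -0.     0.229] | before [-0.196  0.     0.229]
```

Past the divider edge with no force. Continuing.

play_rows(moves=[[[0,0,0,-0.06,0,0.07,50],[0,0,0,-0.06,0,0.07,50],[0,0,0,-0.04,0,0.05,50],[0,0,0,-0.02,0,0.02,50],[0,0,0,0,0,0,50]]])

```text
time: 32.4
tool_pos: [0.6315, 0.0126, 0.087]
tcp_rot: [-3.081, -0.097, -0.572]
wrist_force: [0.0, 0.1, 1.3]
width: 0.68
grip_force: 118.5
```

play_rows(moves=[[[0,0,0,-0.02,0,0.02,50],[0,0,0,0,0,0,50],[0,0,0,0,0,0,50]]])

```text
time: 32.65
tool_pos: [0.6322, 0.0126, 0.0866]
tcp_rot: [-3.079, -0.097, -0.577]
wrist_force: [1.7, 2.0, 6.2]
width: 0.685
grip_force: 118.8
```

```bash
python3 chk.py hold2 3 0
```

```text
t 32.65 pos [0.6322 0.0126 0.0866] rot [-3.079 -0.097 -0.577] q [-0.037  0.118  2.115  0.061  0.54   1.424] F [1.7 2.  6.2] w 58.5 grip 118.8
turn fs [-0.003 -0.02  -0.001] deg 0.6 | shift fs after turn [-0.04   0.     0.021] | before [-0.04  0.    0.02]
```

play_rows(moves=[[[0,0,0,0,0,0,72],[0,0,0,0,0,0,72],[0,0,0,0,0,0,72],[0,0,0,0,0,-0.2,72],[0,0,0,0,0,-0.4,72]]])

```text
time: 33.07
tool_pos: [0.6041, 0.0114, 0.134]
tcp_rot: [-3.084, -0.097, -0.55]
wrist_force: [0.2, -0.3, -0.3]
width: 0.844
grip_force: 0.0
```

play_rows(moves=[[[0,0,0,0,0,-0.4,85],[0,-0.2,0,0,0,-0.3,85],[0,-0.2,0,0,0,0,85],[0,-0.2,0,0,0,0,85],[0,-0.13,0,0,0,0,85]]])

```text
time: 33.48
tool_pos: [0.5846, 0.0099, 0.2075]
tcp_rot: [3.135, 0.097, -0.001]
wrist_force: [0.6, -0.4, -0.3]
width: 0.997
grip_force: 0.0
```

play_rows(moves=[[[0,0,0,0,0,0,85],[0,0,0,0,0,0,85]]])

```text
time: 33.65
tool_pos: [0.5837, 0.0101, 0.2044]
tcp_rot: [3.136, 0.098, -0.001]
wrist_force: [-0.2, -0.0, 0.2]
width: 0.994
grip_force: 0.0
```

Run:
```python
from workcell import bot,vision
from h import *
s=bot.read_state(); st(s)
for n in ("scene","top"):
    c=vision.read_camera(n); np.savez(f"g2_{n}.npz",**c); incarton(c,4,n);incarton(c,3,n)
    cartons(c)
p,R=grasp_pose([.3905,.295],6.4,.12); print(p); plan(s,[*p[:2],s["tool_pos"][2]],ax(-90+6.4))
```

```text
t 33.65 pos [0.5837 0.0101 0.2044] rot [ 3.136e+00  9.800e-02 -1.000e-03] q [-0.023  0.111  1.834 -0.005  1.196  1.487] F [-0.2 -0.   0.2] w 84.9 grip 0.0
scene n 296 ztop [0.1241 0.1251 0.1263] [(0.065, [0.033, 0.0355, 0.037]), (0.09, [0.0424, 0.0437, 0.0467]), (0.11, [0.0502, 0.0523, 0.0544]), (0.12, [0.0401, 0.0483, 0.0552])]
scene n 178 ztop [0.1218 0.1228 0.1238] [(0.065, [0.0341, 0.0368, 0.0387]), (0.09, None), (0.11, [0.0525, 0.0544, 0.0562]), (0.12, [0.0455, 0.0515, 0.0571])]
pca yaw 55.9 [267. 128.] ctr [ 346.3 -447.8] sz [128.1  65.4] yaw 56.1 rgb [144  76 155] mean [ 0.3465 -0.4471]
pca yaw -4.0 [306. 148.] ctr [ 375.3 -285.6] sz [ 66.5 126.8] yaw -5.3 rgb [150 107  75] mean [ 0.3764 -0.286 ]
pca yaw -31.9 [209. 200.] ctr [ 687.4 -447.5] sz [ 69.1 119.7] yaw -32.4 rgb [219  68  60] mean [ 0.6883 -0.4482]
pca yaw 6.3 [489. 213.] ctr [396.3 294.7] sz [127.1  64.3] yaw 6.8 rgb [149 106  74] mean [0.398 0.296]
pca yaw -32.9 [406. 159.] ctr [ 683.9 -449.5] sz [ 66.5 131.8] yaw -32.2 rgb [225 103  88] mean [ 0.6825 -0.4511]
pca yaw 6.4 [195. 235.] ctr [390.7 295.8] sz [121.8  70.4] yaw 9.2 rgb [161 122  83] mean [0.3904 0.2947]
pca yaw -5.7 [360. 245.] ctr [ 368.9 -288.6] sz [ 63.3 119.8] yaw -5.9 rgb [179 139  98] mean [ 0.3684 -0.2885]
pca yaw 57.3 [407. 254.] ctr [ 339.2 -451.8] sz [123.8  66.9] yaw 59.4 rgb [198 125 210] mean [ 0.3396 -0.4512]
[0.40838782 0.29700644 0.12      ]
turn fs [ 0.009  0.001 -0.099] deg 2.8 | shift fs after turn [-1.422 -3.047  0.   ] | before [-1.57  -2.973 -0.012]
```

Slot 3's carton is seated, with its top at 124 mm. Slot 4's reads about 2.4 mm higher, so I'll press it down with closed fingers along the lean.

play_rows(newtons=40, moves=[[[0,-0.175,0,0,0,0,0],[0,-0.175,0,0,0,0,0],[0,-0.175,0,0,0,0,0],[0,-0.175,0,0,0,0,0],[0,0,0,0.32,0,0,0]]])

```text
time: 34.17
tool_pos: [0.6116, 0.0118, 0.1953]
tcp_rot: [3.076, 0.094, -0.551]
wrist_force: [0.1, 0.6, -0.8]
width: 0.291
grip_force: 0.0
```

play_rows(moves=[[[0,0,0,0.32,0,0,0],[0,0,0,0.32,0,0,0],[0,0,0,0.32,0,0.02,0],[0,0,0,0,0,0,0],[0,0,0,0,0,0,0]]])

```text
time: 34.58
tool_pos: [0.7014, 0.0172, 0.1566]
tcp_rot: [3.076, 0.095, -0.551]
wrist_force: [-0.7, 0.1, 1.4]
width: 0.001
grip_force: 0.0
```

Run:
```python
from workcell import bot
from h import *
s=bot.read_state(); st(s)
e,U=slotR()
for h in (.16,.125): plan(s,O+e*(.084+.002)+[0,0,.008]+U*h,ax(-90+RY,-20))
```

```text
t 34.58 pos [0.7014 0.0172 0.1566] rot [ 3.076  0.095 -0.551] q [ 1.000e-03  6.000e-01  1.314e+00 -2.500e-02  1.582e+00  1.515e+00] F [-0.7  0.1  1.4] w 0.1 grip 0.0
turn fs [ 0.006  0.011 -0.007] deg 0.4 | shift fs after turn [ 0.013 -0.007 -0.024] | before [ 0.013 -0.007 -0.024]
turn fs [ 0.006  0.011 -0.007] deg 0.4 | shift fs after turn [ 0.013 -0.007  0.326] | before [ 0.015 -0.008  0.326]
```

play_rows(moves=[[[0,0,0,0,0,0.15,0],[0,0,0,0,0,0.1,0],[0,0,0,0,0,0.05,0],[0,0,0,0,0,0,0],[0,0,0,0,0,0,0]]])

```text
time: 35.0
tool_pos: [0.6916, 0.0165, 0.1323]
tcp_rot: [3.077, 0.094, -0.544]
wrist_force: [-0.4, 0.2, 0.1]
width: 0.001
grip_force: 0.0
```

play_rows(moves=[[[0,0,0,0,0,0.04,0],[0,0,0,0,0,0.04,0],[0,0,0,0,0,0,0],[0,0,0,0,0,0,0]]])

```text
time: 35.33
tool_pos: [0.6899, 0.0163, 0.1244]
tcp_rot: [3.077, 0.094, -0.543]
wrist_force: [-0.7, 0.1, 0.4]
width: 0.001
grip_force: 0.3
```

Run:
```python
from workcell import bot
from h import *
s=bot.read_state(); st(s)
e,U=slotR(); print("axis height",((s["tool_pos"]-[0,0,.008])@U-(O+e*.084)@U).round(4))
```

```text
t 35.33 pos [0.6899 0.0163 0.1244] rot [ 3.077  0.094 -0.543] q [ 0.     0.599  1.376 -0.025  1.516  1.516] F [-0.7  0.1  0.4] w 0.1 grip 0.3
axis height 0.1241
```

play_rows(moves=[[[0,0,0,0,0,0.03,0],[0,0,0,0,0,0.02,0],[0,0,0,0,0,0,0],[0,0,0,0,0,0,0],[0,0,0,0,0,0,0]]])

```text
time: 35.75
tool_pos: [0.6904, 0.0163, 0.1237]
tcp_rot: [3.079, 0.095, -0.535]
wrist_force: [1.8, 0.0, 12.7]
width: 0.002
grip_force: 6.3
```

```bash
cat > ah.py <<'E'
from workcell import bot
from h import *
s=bot.read_state(); st(s)
e,U=slotR(); print("axis height",((s["tool_pos"]-[0,0,.008])@U-(O+e*.084)@U).round(4))
E
python3 ah.py
```

```text
t 35.75 pos [0.6904 0.0163 0.1237] rot [ 3.079  0.095 -0.535] q [ 0.     0.596  1.38  -0.025  1.509  1.516] F [ 1.8  0.  12.7] w 0.2 grip 6.3
axis height 0.1237
```

play_rows(moves=[[[0,0,0,0,0,0.03,0],[0,0,0,0,0,0.02,0],[0,0,0,0,0,0,0],[0,0,0,0,0,0,0],[0,0,0,0,0,0,0]]])

```text
time: 36.17
tool_pos: [0.6911, 0.0161, 0.1232]
tcp_rot: [3.08, 0.094, -0.525]
wrist_force: [3.3, 0.7, 24.4]
width: 0.002
grip_force: 11.8
```

```bash
python3 ah.py
```

```text
t 36.17 pos [0.6911 0.0161 0.1232] rot [ 3.08   0.094 -0.525] q [ 0.     0.594  1.383 -0.026  1.502  1.516] F [ 3.3  0.7 24.4] w 0.1 grip 11.8
axis height 0.1234
```

play_rows(moves=[[[0,0,0,0,0,-0.3,0],[0,0,0,-0.395,0,0.144,0],[0,0,0,0,0,0.1,0],[0,0,0,0,0,0.05,0],[0,0,0,0,0,0.02,0]]])

```text
time: 36.58
tool_pos: [0.6482, 0.0138, 0.1255]
tcp_rot: [3.077, 0.095, -0.547]
wrist_force: [-0.5, -0.2, 0.4]
width: 0.0
grip_force: 0.0
```

play_rows(moves=[[[0,0,0,0,0,0.05,0],[0,0,0,0,0,0.04,0],[0,0,0,0,0,0,0],[0,0,0,0,0,0,0],[0,0,0,0,0,0,0]]])

```text
time: 37.0
tool_pos: [0.6488, 0.0137, 0.1228]
tcp_rot: [3.079, 0.095, -0.536]
wrist_force: [-0.8, 0.4, 14.3]
width: 0.0
grip_force: 6.6
```

```bash
sed -i 's/e\*.084/e*.042/' ah.py; python3 ah.py
```

```text
t 37.0 pos [0.6488 0.0137 0.1228] rot [ 3.079  0.095 -0.536] q [-0.003  0.523  1.494 -0.027  1.469  1.514] F [-0.8  0.4 14.3] w 0.0 grip 6.6
axis height 0.1229
```

play_rows(moves=[[[0,0,0,0,0,-0.4,85],[0,0,0,0,0,-0.4,85],[0,0.2,0,0,0,0,85],[0,0.2,0,0,0,0,85],[0,0.2,0,0,0,0,85]]])

```text
time: 37.42
tool_pos: [0.677, 0.0157, 0.1956]
tcp_rot: [3.133, 0.097, -0.064]
wrist_force: [0.5, -0.3, -0.5]
width: 0.709
grip_force: 0.0
```

play_rows(moves=[[[0,0.1,0,0,0,0,85],[0,0,0,0,0,0,85],[0,0,0,0,0,0,85]]])

```text
time: 37.67
tool_pos: [0.6736, 0.0156, 0.1943]
tcp_rot: [3.136, 0.097, 0.001]
wrist_force: [1.0, 1.1, 0.7]
width: 0.999
grip_force: 0.0
```

Run:
```python
from workcell import bot,vision
from h import *
s=bot.read_state();st(s)
for n in ("scene","top"):
    c=vision.read_camera(n); incarton(c,4,n);incarton(c,3,n); cartons(c)
p,R=grasp_pose([.3905,.295],6.4,.12); print(p); plan(s,[*p[:2],s["tool_pos"][2]],ax(-90+6.4))
```

```text
t 37.67 pos [0.6736 0.0156 0.1943] rot [3.136e+00 9.700e-02 1.000e-03] q [-0.011  0.285  1.647 -0.005  1.21   1.499] F [1.  1.1 0.7] w 85.3 grip 0.0
scene n 269 ztop [0.123  0.1244 0.126 ] [(0.065, [0.0325, 0.0346, 0.0376]), (0.09, [0.0443, 0.0474, 0.0484]), (0.11, [0.0513, 0.0542, 0.0564]), (0.12, [0.0424, 0.0494, 0.0565])]
scene n 178 ztop [0.1223 0.1233 0.1242] [(0.065, [0.0342, 0.0371, 0.0387]), (0.09, None), (0.11, [0.0546, 0.0555, 0.0566]), (0.12, [0.045, 0.0509, 0.0562])]
pca yaw 56.2 [267. 128.] ctr [ 345.7 -448.4] sz [126.4  65.1] yaw 56.1 rgb [144  76 155] mean [ 0.3465 -0.4472]
pca yaw -4.2 [306. 148.] ctr [ 375. -286.] sz [ 65.6 126.2] yaw -5.3 rgb [151 107  75] mean [ 0.3764 -0.2861]
pca yaw -32.0 [209. 200.] ctr [ 687.4 -447.3] sz [ 69.6 119.6] yaw -32.1 rgb [219  68  59] mean [ 0.6884 -0.4483]
pca yaw 6.1 [489. 213.] ctr [396.4 294.6] sz [127.1  64.4] yaw 6.8 rgb [148 105  74] mean [0.3982 0.2962]
top n 65 ztop [0.1255 0.1276 0.129 ] [(0.065, None), (0.09, [0.0247, 0.0273, 0.0312]), (0.11, [0.0304, 0.0327, 0.0368]), (0.12, [0.0344, 0.0412, 0.0466])]
top n 73 ztop [0.1203 0.1234 0.1242] [(0.065, [0.009, 0.0145, 0.0167]), (0.09, [0.0191, 0.0237, 0.0274]), (0.11, [0.0366, 0.0374, 0.0391]), (0.12, [0.0383, 0.045, 0.055])]
pca yaw -32.7 [406. 159.] ctr [ 681.8 -448.4] sz [ 66.4 126.3] yaw -32.0 rgb [232 109  94] mean [ 0.6823 -0.4512]
pca yaw 5.3 [195. 235.] ctr [391.9 298. ] sz [123.   70.4] yaw 3.6 rgb [166 128  88] mean [0.391  0.2947]
pca yaw -5.0 [360. 245.] ctr [ 367.  -291.6] sz [ 68.1 123.5] yaw -5.4 rgb [185 145 103] mean [ 0.3681 -0.2888]
pca yaw 55.8 [407. 254.] ctr [ 340.3 -453.8] sz [123.4  67. ] yaw 55.9 rgb [206 131 216] mean [ 0.3394 -0.4519]
[0.40838782 0.29700644 0.12      ]
turn fs [ 0.009 -0.    -0.099] deg 2.8 | shift fs after turn [-2.322 -3.092  0.   ] | before [-2.472 -2.973 -0.014]
```

play_rows(moves=[[[0,0,-0.099,-0.232,-0.309,0,85],[0,0,0,-0.232,-0.309,0,85],[0,0,0,-0.232,-0.309,0,85],[0,0,0,-0.232,-0.309,0,85],[0,0,0,-0.232,-0.309,0,85]]])

```text
time: 38.18
tool_pos: [0.5422, 0.1587, 0.1925]
tcp_rot: [3.132, 0.174, -0.002]
wrist_force: [-0.3, 0.0, 0.2]
width: 0.991
grip_force: 0.0
```

play_rows(moves=[[[0,0,0,-0.232,-0.309,0,85],[0,0,0,-0.232,-0.309,0,85],[0,0,0,-0.232,-0.309,0,85],[0,0,0,-0.232,-0.309,0,85],[0,0,0,-0.232,-0.309,0,85]]])

```text
time: 38.6
tool_pos: [0.4094, 0.2998, 0.1923]
tcp_rot: [3.132, 0.175, -0.001]
wrist_force: [-0.1, 0.1, 0.7]
width: 0.997
grip_force: 0.0
```

play_rows(moves=[[[0,-0.19,0,0,0,0,85],[0,-0.19,0,0,0,0,85],[0,-0.19,0,0,0,0,85],[0,-0.19,0,0,0,0,85],[0,-0.19,0,0,0,0,85]]])

```text
time: 39.02
tool_pos: [0.4113, 0.2993, 0.1927]
tcp_rot: [3.018, 0.169, -0.736]
wrist_force: [0.3, -0.3, -0.3]
width: 0.993
grip_force: 0.0
```

play_rows(moves=[[[0,-0.19,0,0,0,0,85],[0,-0.19,0,0,0,0,85],[0,-0.19,0,0,0,0,85],[0,-0.19,0,0,0,0,85],[0,0,0,0.22,0,0.19,85]]])

```text
time: 39.43
tool_pos: [0.414, 0.2991, 0.1634]
tcp_rot: [2.81, 0.154, -1.282]
wrist_force: [0.8, 0.1, -0.8]
width: 0.991
grip_force: 0.0
```

play_rows(moves=[[[0,0,0,0.22,0,0.19,85],[0,0,0,0.22,0,0.19,85],[0,0,0,0,0,0,85],[0,0,0,0,0,0,85],[0,0,0,0,0,0,85]]])

```text
time: 39.85
tool_pos: [0.411, 0.2983, 0.1058]
tcp_rot: [2.81, 0.155, -1.28]
wrist_force: [-0.2, 0.9, 0.4]
width: 0.995
grip_force: 0.0
```

```bash
cat > pre.py <<'E'
import sys
from workcell import bot,vision
from h import *
x,y,yaw=map(float,sys.argv[1:4])
s=bot.read_state();st(s)
c=vision.read_camera("scene"); q,k=carton_fit(c,s,[x-.08,y-.05,.012],[x+.08,y+.05,.024]); print(cv2.minAreaRect((q[:,:2]*1000).astype(np.float32)))
cartons(c)
p,R=grasp_pose([x,y],yaw,.0105); print(p); plan(s,p,R)
E
python3 pre.py .3915 .2955 6.4
```

```text
t 39.85 pos [0.411  0.2983 0.1058] rot [ 2.81   0.155 -1.28 ] q [0.422 0.609 1.598 0.234 1.761 1.826] F [-0.2  0.9  0.4] w 85.0 grip 0.0
n 489 dz/dx,dz/dy [-0.006  0.008] z at tcp xy 0.0176 rms 0.0013 ext [0.335 0.264 0.015] [0.455 0.333 0.02 ]
((394.12811279296875, 296.4566650390625), (118.80664825439453, 62.069828033447266), 6.477773666381836)
pca yaw 55.5 [267. 128.] ctr [ 345.8 -447.4] sz [128.1  64.1] yaw 56.1 rgb [144  76 156] mean [ 0.3464 -0.447 ]
pca yaw -4.5 [306. 148.] ctr [ 375.8 -286. ] sz [ 65.8 127.8] yaw -5.3 rgb [150 107  75] mean [ 0.3759 -0.286 ]
pca yaw -32.6 [209. 200.] ctr [ 687.6 -447.2] sz [ 69.9 119.7] yaw -32.4 rgb [219  68  59] mean [ 0.6882 -0.4482]
pca yaw 12.1 [488. 217.] ctr [408.8 296.3] sz [100.6  64. ] yaw 6.8 rgb [98 70 48] mean [0.4136 0.2969]
[0.40938782 0.29750644 0.0105    ]
turn fs [ 0.006  0.    -0.006] deg 0.2 | shift fs after turn [0.708 0.006 0.638] | before [0.708 0.002 0.638]
```

play_rows(moves=[[[0,0,0,0.25,0,0.22,85],[0,0,0,0.25,0,0.22,85],[0,0,0,0.15,0,0.13,85],[0,0,0,0.06,0,0.08,85],[0,0,0,0,0,0,85]]])

```text
time: 40.32
tool_pos: [0.4072, 0.2969, 0.0085]
tcp_rot: [2.808, 0.154, -1.282]
wrist_force: [-0.3, -1.5, 0.2]
width: 0.994
grip_force: 0.0
```

play_rows(moves=[[[0,0,0,0,0,0,85],[0,0,0,0,0,0,85],[0,0,0,0,0,0,85]]])

```text
time: 40.57
tool_pos: [0.4093, 0.2978, 0.0107]
tcp_rot: [2.813, 0.155, -1.276]
wrist_force: [1.0, -0.5, -0.4]
width: 0.996
grip_force: 0.0
```

play_rows(newtons=110, moves=[[[0,0,0,0,0,0,50],[0,0,0,0,0,0,50],[0,0,0,0,0,0,50],[0,0,0,0,0,0,50],[0,0,0,0,0,0,50]]])

```text
time: 40.98
tool_pos: [0.4095, 0.2977, 0.0106]
tcp_rot: [2.813, 0.155, -1.276]
wrist_force: [3.4, 1.2, 6.7]
width: 0.689
grip_force: 117.7
```

```bash
python3 -c "
from workcell import bot
from h import *
st(bot.read_state())"
```

```text
t 40.98 pos [0.4095 0.2977 0.0106] rot [ 2.813  0.155 -1.276] q [0.422 0.725 1.616 0.23  1.627 1.794] F [3.4 1.2 6.7] w 58.8 grip 117.7
```

play_rows(moves=[[[0,0,0,-0.1,0,-0.09,50],[0,0,0,-0.27,0,-0.24,50],[0,0,0,-0.27,0,-0.24,50],[0,0,0,-0.27,0,-0.24,50],[0,0,0,-0.27,0,-0.24,50]]])

```text
time: 41.4
tool_pos: [0.409, 0.2977, 0.1687]
tcp_rot: [2.809, 0.154, -1.28]
wrist_force: [-0.4, 0.4, -0.7]
width: 0.684
grip_force: 117.6
```

play_rows(moves=[[[0,0,0,-0.27,0,-0.24,50],[0,0,0,-0.1,0,-0.09,50],[0,0,0,0,0,0,50],[0,0,0,0,0,0,50],[0,0,0,0,0,0,50]]])

```text
time: 41.82
tool_pos: [0.4092, 0.2977, 0.2143]
tcp_rot: [2.807, 0.153, -1.283]
wrist_force: [0.5, -0.0, -1.4]
width: 0.685
grip_force: 117.8
```

Run:
```python
from workcell import bot,vision
from h import *
s=bot.read_state(); st(s); print(s["tool_pos"].tolist(),s["tcp_rot"].tolist())
print(Rot.from_rotvec(s["tcp_rot"]).as_euler("ZYX",degrees=True))
c=vision.read_camera("scene"); np.savez("e9.npz",**c); z=s["tool_pos"][2]
for xm in (.47,.39):
    q,k=carton_fit(c,s,[.31,.23,z-.02],[xm,.36,z+.02]); print(cv2.minAreaRect((q[:,:2]*1000).astype(np.float32)))
```

```text
t 41.82 pos [0.4092 0.2977 0.2143] rot [ 2.807  0.153 -1.283] q [0.422 0.495 1.551 0.244 1.919 1.867] F [ 0.5 -0.  -1.4] w 58.5 grip 117.8
[0.4091969956311364, 0.29773037866915897, 0.2143394636778116] [2.8070078009397026, 0.15319829033633828, -1.2825725471862757]
[  6.01705279  49.13040231 179.49503478]
n 422 dz/dx,dz/dy [-0.027  0.   ] z at tcp xy 0.2201 rms 0.0015 ext [0.328 0.26  0.216] [0.455 0.323 0.224]
((391.63787841796875, 295.0662841796875), (122.96451568603516, 61.62941360473633), 5.49840784072876)
n 337 dz/dx,dz/dy [0.009 0.007] z at tcp xy 0.222 rms 0.001 ext [0.328 0.26  0.219] [0.39  0.323 0.224]
((360.7664794921875, 292.1896057128906), (59.820030212402344, 61.6075553894043), 6.778741836547852)
```

play_rows(moves=[[[0,0.1,0,0,0,0,50],[0,0.16,0,0,0,0,50],[0,0.2,0,0,0,0,50],[0,0.2,0,0,0,0,50],[0,0.2,0,0,0,0,50]]])

```text
time: 42.28
tool_pos: [0.4096, 0.2977, 0.2138]
tcp_rot: [3.038, 0.167, -0.655]
wrist_force: [-1.0, 0.5, -1.5]
width: 0.692
grip_force: 117.5
```

play_rows(moves=[[[0,0.2,0,0,0,0,50],[0,0.2,0,0,0,0,50],[0,0.2,0,0,0,0,50],[0,0.2,0,0,0,0,50],[0,0.2,0,0,0,0,50]]])

```text
time: 42.7
tool_pos: [0.4091, 0.2975, 0.2141]
tcp_rot: [3.133, 0.175, 0.119]
wrist_force: [0.4, 0.2, -0.3]
width: 0.681
grip_force: 117.5
```

play_rows(moves=[[[0,0.2,0,0,0,0,50],[0,0.2,0,0,0,0,50],[0,0.1,0,0,0,0,50],[0,0.06,0,0,0,0,50],[0,0,0,0,0,0,50]]])

```text
time: 43.12
tool_pos: [0.4068, 0.2965, 0.2122]
tcp_rot: [-3.078, -0.177, -0.544]
wrist_force: [-1.4, -0.2, -1.3]
width: 0.686
grip_force: 117.9
```

play_rows(moves=[[[0,0,0,0,0,0,50],[0,0,0,0,0,0,50]]])

```text
time: 43.28
tool_pos: [0.4098, 0.2979, 0.215]
tcp_rot: [-3.075, -0.173, -0.547]
wrist_force: [0.2, 0.4, -1.1]
width: 0.686
grip_force: 117.9
```

```bash
cat > hold3.py <<'E'
from h import *
Rtc,ptc=held([.4092,.2977,.2143],[2.807,.1532,-1.2826],[.392,.2955,.2128],6.0,.5)
E
python3 - <<'E'
from workcell import bot
from hold3 import *
s=bot.read_state(); st(s); print(ptc)
p,R=slot_pose(2,.075,Rtc,ptc); print(p.round(4)); plan(s,p,R); print("level"); plan(s,[*p[:2],s["tool_pos"][2]],R)
E
```

```text
t 43.28 pos [0.4098 0.2979 0.215 ] rot [-3.075 -0.173 -0.547] q [ 0.717 -0.235  2.18  -0.255  0.922  2.302] F [ 0.2  0.4 -1.1] w 58.6 grip 117.9
[-0.01020898  0.00026072  0.01409392]
[0.6137 0.0127 0.1516]
turn fs [-0.04   0.006  0.092] deg 2.9 | shift fs after turn [1.514 2.967 1.265] | before [1.38  3.058 1.201]
level
turn fs [-0.04   0.006  0.092] deg 2.9 | shift fs after turn [1.735 2.972 0.671] | before [1.598 3.062 0.606]
```

play_rows(moves=[[[-0.04,0.006,0.092,0,0,0,50],[0,0,0,0.193,0.33,0.0746,50],[0,0,0,0.193,0.33,0.0746,50],[0,0,0,0.193,0.33,0.0746,50],[0,0,0,0.193,0.33,0.0746,50]]])

```text
time: 43.7
tool_pos: [0.502, 0.1705, 0.2163]
tcp_rot: [-3.086, -0.099, -0.558]
wrist_force: [0.6, 0.7, -1.1]
width: 0.685
grip_force: 118.1
```

play_rows(moves=[[[0,0,0,0.193,0.33,0.0746,50],[0,0,0,0.193,0.33,0.0746,50],[0,0,0,0.193,0.33,0.0746,50],[0,0,0,0.193,0.33,0.0746,50],[0,0,0,0.193,0.33,0.0746,50]]])

```text
time: 44.12
tool_pos: [0.6156, 0.0105, 0.2159]
tcp_rot: [-3.086, -0.095, -0.557]
wrist_force: [-0.0, 0.4, -1.5]
width: 0.682
grip_force: 118.1
```

play_rows(moves=[[[0,0,0,0,0,0,50],[0,0,0,-0.11,0,0.297,50],[0,0,0,-0.11,0,0.297,50],[0,0,0,0,0,0,50],[0,0,0,0,0,0,50]]])

```text
time: 44.53
tool_pos: [0.6123, 0.0126, 0.1497]
tcp_rot: [-3.087, -0.096, -0.547]
wrist_force: [0.5, 0.4, -1.1]
width: 0.689
grip_force: 118.3
```

play_rows(moves=[[[0,0,0,0,0,0,50],[0,0,0,0,0,0,50]]])

```text
time: 44.7
tool_pos: [0.6164, 0.013, 0.1558]
tcp_rot: [-3.085, -0.098, -0.565]
wrist_force: [0.1, -0.0, -0.4]
width: 0.686
grip_force: 118.4
```

```bash
python3 chk.py hold3 2 .075 .03 0
cat > face.py <<'E'
import sys,importlib
from workcell import bot,vision
from h import *
H=importlib.import_module(sys.argv[1]); s=bot.read_state(); c=vision.read_camera("scene")
Rt=Rot.from_rotvec(s["tcp_rot"]).as_matrix(); C=s["tool_pos"]+Rt@H.ptc; Rc=Rt@H.Rtc
P=cloud(c).reshape(-1,3); Q=(P-C)@Rc
m=(abs(Q[:,1])<.028)&(abs(Q[:,2])<.02)&(Q[:,0]>-.055)&(Q[:,0]<.07); q=Q[m]
for x in (-.045,-.02,0,.02,.045):
    w=q[abs(q[:,0]-x)<.008]
    if len(w)>4: print(x,len(w),np.median(w[:,2]).round(4))
print("axis max",np.percentile(q[:,0],99).round(4))
E
python3 face.py hold3
```

```text
t 44.7 pos [0.6164 0.013  0.1558] rot [-3.085 -0.098 -0.565] q [-0.035  0.004  2.087  0.043  0.689  1.445] F [ 0.1 -0.  -0.4] w 58.5 grip 118.4
turn fs [-0.002 -0.013 -0.   ] deg 0.4 | shift fs after turn [-0.04   0.001  0.03 ] | before [-0.041  0.001  0.029]
turn fs [-0.002 -0.013 -0.   ] deg 0.4 | shift fs after turn [-0.332 -0.002  0.372] | before [-0.334 -0.001  0.37 ]
turn fs [-0.002 -0.013 -0.   ] deg 0.4 | shift fs after turn [-0.526 -0.004  0.601] | before [-0.53  -0.003  0.598]
-0.045 37 -0.0093
-0.02 40 -0.0095
0 45 -0.0098
0.02 39 -0.0097
0.045 54 -0.01
axis max 0.0603
```

play_rows(moves=[[[0,0,0,-0.08,0,0.09,50],[0,0,0,-0.08,0,0.09,50],[0,0,0,-0.07,0,0.08,50],[0,0,0,-0.05,0,0.05,50],[0,0,0,-0.03,0,0.035,50]]])

```text
time: 45.17
tool_pos: [0.5993, 0.0118, 0.111]
tcp_rot: [-3.084, -0.096, -0.567]
wrist_force: [1.5, 2.5, 12.6]
width: 0.683
grip_force: 118.5
```

play_rows(moves=[[[0,0,0,0,0,0,50],[0,0,0,0,0,0,50],[0,0,0,0,0,0,50]]])

```text
time: 45.42
tool_pos: [0.5967, 0.0115, 0.109]
tcp_rot: [-3.086, -0.097, -0.556]
wrist_force: [0.1, -0.5, -2.3]
width: 0.689
grip_force: 118.6
```

```bash
python3 chk.py hold3 2 .03 0
```

```text
t 45.42 pos [0.5967 0.0115 0.109 ] rot [-3.086 -0.097 -0.556] q [-0.039  0.027  2.161  0.051  0.599  1.432] F [ 0.1 -0.5 -2.3] w 58.8 grip 118.6
turn fs [-0.003 -0.002 -0.001] deg 0.1 | shift fs after turn [ 0.016 -0.001  0.003] | before [ 0.016 -0.001  0.003]
turn fs [-0.003 -0.002 -0.001] deg 0.1 | shift fs after turn [-0.178 -0.003  0.231] | before [-0.178 -0.003  0.231]
```

In the slot: there was a brief brush on the edge and the force is now zero. Down to the floor.

play_rows(moves=[[[0,0,0,-0.055,0,0.07,50],[0,0,0,-0.055,0,0.07,50],[0,0,0,-0.04,0,0.05,50],[0,0,0,-0.03,0,0.03,50],[0,0,0,0,0,0,50]]])

```text
time: 45.83
tool_pos: [0.591, 0.0109, 0.085]
tcp_rot: [-3.084, -0.096, -0.568]
wrist_force: [-0.6, 0.6, 9.6]
width: 0.684
grip_force: 118.9
```

play_rows(moves=[[[0,0,0,-0.02,0,0.02,50],[0,0,0,0,0,0,50],[0,0,0,0,0,0,50]]])

```text
time: 46.08
tool_pos: [0.5918, 0.011, 0.0847]
tcp_rot: [-3.083, -0.096, -0.574]
wrist_force: [-1.4, 1.6, 14.2]
width: 0.688
grip_force: 119.1
```

```bash
python3 chk.py hold3 2 0
```

```text
t 46.08 pos [0.5918 0.011  0.0847] rot [-3.083 -0.096 -0.574] q [-0.041  0.048  2.196  0.059  0.531  1.421] F [-1.4  1.6 14.2] w 58.8 grip 119.1
turn fs [-0.002 -0.025 -0.002] deg 0.7 | shift fs after turn [-0.047 -0.003  0.021] | before [-0.047 -0.003  0.02 ]
```

play_rows(moves=[[[0,0,0,0,0,0,72],[0,0,0,0,0,0,72],[0,0,0,0,0,0,72],[0,0,0,0,0,-0.2,72],[0,0,0,0,0,-0.4,72]]])

```text
time: 46.5
tool_pos: [0.5618, 0.0098, 0.1303]
tcp_rot: [-3.089, -0.097, -0.54]
wrist_force: [-0.8, 0.6, 0.3]
width: 0.844
grip_force: 0.0
```

play_rows(moves=[[[0,0,0,0,0,-0.4,85],[0,-0.2,0,0,0,-0.3,85],[0,-0.2,0,0,0,0,85],[0,-0.2,0,0,0,0,85],[0,-0.13,0,0,0,0,85]]])

```text
time: 46.92
tool_pos: [0.5429, 0.0085, 0.2035]
tcp_rot: [3.132, 0.096, -0.012]
wrist_force: [0.5, 0.1, 1.0]
width: 0.994
grip_force: 0.0
```

play_rows(moves=[[[0,0,0,0,0,0,85],[0,0,0,0,0,0,85]]])

```text
time: 47.08
tool_pos: [0.5418, 0.0087, 0.2007]
tcp_rot: [3.133, 0.097, -0.012]
wrist_force: [-0.0, 0.7, -1.4]
width: 0.994
grip_force: 0.0
```

Run:
```python
from workcell import bot,vision
from h import *
s=bot.read_state(); st(s)
for n in ("scene","top"):
    c=vision.read_camera(n); np.savez(f"g3_{n}.npz",**c)
    for k in (4,3,2): incarton(c,k,n)
    cartons(c)
p,R=grasp_pose([.3685,-.2885],-5.3,.12); print(p); plan(s,[*p[:2],s["tool_pos"][2]],ax(-90-5.3))
```

```text
t 47.08 pos [0.5418 0.0087 0.2007] rot [ 3.133  0.097 -0.012] q [-0.025  0.04   1.918 -0.008  1.191  1.487] F [-0.   0.7 -1.4] w 84.9 grip 0.0
scene n 272 ztop [0.1235 0.125  0.1254] [(0.065, [0.0322, 0.0354, 0.0374]), (0.09, [0.0441, 0.0466, 0.0489]), (0.11, [0.0522, 0.0552, 0.0568]), (0.12, [0.0421, 0.0495, 0.0567])]
scene n 179 ztop [0.1221 0.1232 0.1237] [(0.065, [0.0335, 0.0366, 0.0386]), (0.09, None), (0.11, [0.0535, 0.0553, 0.0569]), (0.12, [0.0449, 0.0511, 0.0569])]
scene n 178 ztop [0.1223 0.1232 0.1236] [(0.065, [0.0338, 0.037, 0.0389]), (0.09, None), (0.11, [0.053, 0.0558, 0.0571]), (0.12, [0.0453, 0.0509, 0.0571])]
pca yaw 54.8 [267. 128.] ctr [ 346.4 -447.3] sz [128.9  65.1] yaw 56.1 rgb [144  76 155] mean [ 0.3469 -0.4469]
pca yaw -4.4 [306. 148.] ctr [ 374.9 -285.6] sz [ 66.3 126.1] yaw -5.3 rgb [151 108  75] mean [ 0.3761 -0.2861]
pca yaw -32.7 [209. 200.] ctr [ 687.4 -447.5] sz [ 69.  119.7] yaw -32.4 rgb [220  69  60] mean [ 0.688  -0.4485]
pca yaw -31.8 [406. 159.] ctr [ 685.2 -451.5] sz [ 68.6 129.2] yaw -29.9 rgb [226 103  88] mean [ 0.6821 -0.4513]
pca yaw -5.6 [360. 245.] ctr [ 368.  -288.2] sz [ 64.  123.2] yaw -3.9 rgb [178 139  98] mean [ 0.3682 -0.2888]
pca yaw 57.2 [407. 254.] ctr [ 339.9 -454.2] sz [129.9  67.3] yaw 56.4 rgb [197 124 209] mean [ 0.3395 -0.4515]
[ 0.38642304 -0.29016267  0.12      ]
turn fs [0.015 0.015 0.308] deg 8.9 | shift fs after turn [-1.271  3.12   0.   ] | before [-1.735  2.887  0.034]
```

play_rows(moves=[[[0,0,0.154,0,0,0,85],[0,0,0.154,0,0,0,85],[0,0,0,-0.141,0.347,0,85],[0,0,0,-0.141,0.347,0,85],[0,0,0,-0.141,0.347,0,85]]])

```text
time: 47.6
tool_pos: [0.4882, -0.0913, 0.2026]
tcp_rot: [3.13, -0.141, -0.009]
wrist_force: [-0.0, -1.1, 0.2]
width: 0.995
grip_force: 0.0
```

play_rows(moves=[[[0,0,0,-0.141,0.347,0,85],[0,0,0,-0.141,0.347,0,85],[0,0,0,-0.141,0.347,0,85],[0,0,0,-0.141,0.347,0,85],[0,0,0,-0.141,0.347,0,85]]])

```text
time: 48.02
tool_pos: [0.4017, -0.2579, 0.2047]
tcp_rot: [3.13, -0.145, -0.008]
wrist_force: [0.1, -0.8, 1.0]
width: 0.994
grip_force: 0.0
```

play_rows(moves=[[[0,0,0,-0.141,0.347,0,85],[0,-0.19,0,0,0,0,85],[0,-0.19,0,0,0,0,85],[0,-0.19,0,0,0,0,85],[0,-0.19,0,0,0,0,85]]])

```text
time: 48.43
tool_pos: [0.3854, -0.291, 0.2061]
tcp_rot: [-3.07, 0.148, 0.604]
wrist_force: [-0.2, 0.3, 0.1]
width: 0.993
grip_force: 0.0
```

play_rows(moves=[[[0,-0.19,0,0,0,0,85],[0,-0.19,0,0,0,0,85],[0,-0.19,0,0,0,0,85],[0,-0.19,0,0,0,0,85],[0,-0.19,0,0,0,0,85]]])

```text
time: 48.85
tool_pos: [0.3863, -0.2903, 0.2057]
tcp_rot: [-2.823, 0.135, 1.301]
wrist_force: [-0.1, 0.3, -0.3]
width: 0.994
grip_force: 0.0
```

play_rows(moves=[[[0,0,0,0.24,0,0.2,85],[0,0,0,0.24,0,0.2,85],[0,0,0,0.22,0,0.2,85],[0,0,0,0,0,0,85],[0,0,0,0,0,0,85]]])

```text
time: 49.27
tool_pos: [0.3846, -0.2903, 0.1125]
tcp_rot: [-2.819, 0.134, 1.302]
wrist_force: [0.8, 0.6, 1.2]
width: 0.993
grip_force: 0.0
```

```bash
python3 pre.py .3695 -.2885 -5.3
python3 - <<'E'
from h import *
e,U=slotR(); f=np.cross([0,0,1],e)
c=dict(np.load("g3_scene.npz")); P=cloud(c).reshape(-1,3); ry=(P-O)@f; rx=(P-O)@e
for k in (4,3,2):
    m=(P[:,2]>.1)&(P[:,2]<.15)&(abs(rx-.042*(k-2)-.04)<.022)&(abs(ry)<.045)
    print(k,"y ext",np.percentile(ry[m],[1,99]).round(4),[np.percentile(P[m&(abs(ry-y)<.006),2],95).round(4) for y in(-.024,-.012,0,.012,.024)])
E
```

```text
t 49.27 pos [ 0.3846 -0.2903  0.1125] rot [-2.819  0.134  1.302] q [-0.485  0.561  1.668 -0.303  1.73   1.263] F [0.8 0.6 1.2] w 84.8 grip 0.0
n 407 dz/dx,dz/dy [-0.007  0.   ] z at tcp xy 0.017 rms 0.0013 ext [ 0.312 -0.324  0.014] [ 0.433 -0.253  0.02 ]
((370.9765319824219, -288.5504150390625), (64.49373626708984, 121.41090393066406), 85.3840560913086)
pca yaw -9.7 [306. 149.] ctr [ 375.3 -286. ] sz [ 65.6 126.4] yaw -5.3 rgb [114  80  56] mean [ 0.3803 -0.2855]
pca yaw -32.5 [209. 200.] ctr [ 687.3 -447.7] sz [ 68.7 119.7] yaw -32.3 rgb [218  68  59] mean [ 0.688  -0.4483]
[ 0.38742304 -0.29016267  0.0105    ]
turn fs [ 0.008  0.02  -0.009] deg 0.7 | shift fs after turn [ 0.788 -0.004  0.648] | before [ 0.794 -0.01   0.64 ]
4 y ext [-0.029   0.0322] [np.float64(0.1248), np.float64(0.124), np.float64(0.1243), np.float64(0.1244), np.float64(0.1242)]
3 y ext [-0.0292  0.0311] [np.float64(0.1221), np.float64(0.1231), np.float64(0.123), np.float64(0.1221), np.float64(0.1232)]
2 y ext [-0.0295  0.0311] [np.float64(0.1227), np.float64(0.1232), np.float64(0.1231), np.float64(0.123), np.float64(0.1212)]
```

play_rows(moves=[[[0,0,0,0.27,0,0.22,85],[0,0,0,0.27,0,0.22,85],[0,0,0,0.17,0,0.13,85],[0,0,0,0.07,0,0.08,85],[0,0,0,0,0,0,85]]])

```text
time: 49.73
tool_pos: [0.3876, -0.2921, 0.0117]
tcp_rot: [-2.823, 0.136, 1.298]
wrist_force: [-0.2, -0.3, -0.1]
width: 0.996
grip_force: 0.0
```

play_rows(moves=[[[0,0,0,0,0,0,85],[0,0,0,0,0,0,85],[0,0,0,0,0,0,85]]])

```text
time: 49.98
tool_pos: [0.3896, -0.2931, 0.0138]
tcp_rot: [-2.828, 0.137, 1.293]
wrist_force: [0.1, -0.2, 0.3]
width: 0.998
grip_force: 0.0
```

```bash
python3 -c "
from workcell import bot
from h import *
s=bot.read_state(); st(s); p,R=grasp_pose([.3695,-.2885],-5.3,.0105); plan(s,p,R)"
```

```text
t 49.98 pos [ 0.3896 -0.2931  0.0138] rot [-2.828  0.137  1.293] q [-0.485  0.693  1.671 -0.3    1.593  1.306] F [ 0.1 -0.2  0.3] w 85.2 grip 0.0
turn fs [ 0.013  0.004 -0.015] deg 0.6 | shift fs after turn [ 0.009 -0.027  0.04 ] | before [ 0.009 -0.027  0.039]
```

play_rows(newtons=110, moves=[[[0,0,0,0.01,-0.027,0.035,85],[0,0,0,0,0,0,85],[0,0,0,0,0,0,50],[0,0,0,0,0,0,50],[0,0,0,0,0,0,50]]])

```text
time: 50.4
tool_pos: [0.3875, -0.2898, 0.0096]
tcp_rot: [-2.826, 0.136, 1.295]
wrist_force: [0.5, -0.7, -0.5]
width: 0.691
grip_force: 117.3
```

play_rows(moves=[[[0,0,0,0,0,0,50],[0,0,0,0,0,0,50],[0,0,0,0,0,0,50]]])

```text
time: 50.65
tool_pos: [0.3875, -0.2898, 0.0096]
tcp_rot: [-2.826, 0.136, 1.295]
wrist_force: [3.4, 0.4, 5.5]
width: 0.691
grip_force: 118.1
```

```bash
python3 -c "
from workcell import bot
from h import *
s=bot.read_state(); st(s)"
```

```text
t 50.65 pos [ 0.3875 -0.2898  0.0096] rot [-2.826  0.136  1.295] q [-0.482  0.696  1.678 -0.298  1.586  1.31 ] F [3.4 0.4 5.5] w 59.0 grip 118.1
```

play_rows(moves=[[[0,0,0,-0.1,0,-0.09,50],[0,0,0,-0.27,0,-0.24,50],[0,0,0,-0.27,0,-0.24,50],[0,0,0,-0.27,0,-0.24,50],[0,0,0,-0.27,0,-0.24,50]]])

```text
time: 51.07
tool_pos: [0.3885, -0.2881, 0.1681]
tcp_rot: [-2.822, 0.135, 1.298]
wrist_force: [0.9, -0.8, -1.8]
width: 0.689
grip_force: 117.6
```

play_rows(moves=[[[0,0,0,-0.27,0,-0.24,50],[0,0,0,-0.1,0,-0.09,50],[0,0,0,0,0,0,50],[0,0,0,0,0,0,50],[0,0,0,0,0,0,50]]])

```text
time: 51.48
tool_pos: [0.3892, -0.2875, 0.2141]
tcp_rot: [-2.821, 0.135, 1.3]
wrist_force: [-0.2, -0.1, -2.0]
width: 0.687
grip_force: 117.8
```

Run:
```python
from workcell import bot,vision
from h import *
s=bot.read_state(); st(s); print(s["tool_pos"].tolist(),s["tcp_rot"].tolist())
print(Rot.from_rotvec(s["tcp_rot"]).as_euler("ZYX",degrees=True))
c=vision.read_camera("scene"); np.savez("e10.npz",**c); z=s["tool_pos"][2]
for xm in (.45,.365):
    q,k=carton_fit(c,s,[.28,-.35,z-.02],[xm,-.22,z+.02]); print(cv2.minAreaRect((q[:,:2]*1000).astype(np.float32)))
```

```text
t 51.48 pos [ 0.3892 -0.2875  0.2141] rot [-2.821  0.135  1.3  ] q [-0.479  0.455  1.613 -0.31   1.883  1.219] F [-0.2 -0.1 -2. ] w 58.6 grip 117.8
[0.38920317444919156, -0.28752894833513876, 0.21410434471095563] [-2.8209668060628017, 0.13450669824258976, 1.299716058016027]
[ -5.72350873  49.45567726 179.4272027 ]
n 345 dz/dx,dz/dy [-0.045 -0.012] z at tcp xy 0.2194 rms 0.002 ext [ 0.312 -0.316  0.213] [ 0.435 -0.25   0.224]
((372.5799865722656, -285.45159912109375), (62.64468002319336, 122.0238265991211), 86.0915756225586)
n 232 dz/dx,dz/dy [ 0.005 -0.001] z at tcp xy 0.2219 rms 0.0012 ext [ 0.312 -0.316  0.219] [ 0.364 -0.25   0.224]
((338.5845031738281, -283.06732177734375), (62.538631439208984, 53.84575271606445), 86.11483001708984)
```

play_rows(moves=[[[0,0.1,0,0,0,0,50],[0,0.17,0,0,0,0,50],[0,0.2,0,0,0,0,50],[0,0.2,0,0,0,0,50],[0,0.2,0,0,0,0,50]]])

```text
time: 51.95
tool_pos: [0.3897, -0.2875, 0.2138]
tcp_rot: [-3.055, 0.143, 0.66]
wrist_force: [-0.1, -0.0, -1.4]
width: 0.689
grip_force: 117.6
```

play_rows(moves=[[[0,0.2,0,0,0,0,50],[0,0.2,0,0,0,0,50],[0,0.2,0,0,0,0,50],[0,0.2,0,0,0,0,50],[0,0.2,0,0,0,0,50]]])

```text
time: 52.37
tool_pos: [0.3893, -0.2873, 0.2141]
tcp_rot: [3.126, -0.144, 0.117]
wrist_force: [-0.5, -0.1, -1.5]
width: 0.686
grip_force: 117.7
```

play_rows(moves=[[[0,0.2,0,0,0,0,50],[0,0.2,0,0,0,0,50],[0,0.1,0,0,0,0,50],[0,0.06,0,0,0,0,50],[0,0,0,0,0,0,50]]])

```text
time: 52.78
tool_pos: [0.3873, -0.2864, 0.2123]
tcp_rot: [3.071, -0.144, 0.542]
wrist_force: [-0.4, 0.5, -1.3]
width: 0.689
grip_force: 118.0
```

play_rows(moves=[[[0,0,0,0,0,0,50],[0,0,0,0,0,0,50],[0,0,0,0,0,0,50]]])

```text
time: 53.03
tool_pos: [0.3904, -0.2879, 0.2155]
tcp_rot: [3.067, -0.139, 0.546]
wrist_force: [-0.2, -0.1, -1.8]
width: 0.688
grip_force: 118.0
```

```bash
cat > hold4.py <<'E'
from h import *
Rtc,ptc=held([.3892,-.2875,.2141],[-2.821,.1345,1.2997],[.3713,-.2858,.2129],-5.6,.3)
E
python3 - <<'E'
from workcell import bot
from hold4 import *
s=bot.read_state(); st(s); print(ptc)
p,R=slot_pose(1,.075,Rtc,ptc); print(p.round(4)); plan(s,p,R); print("level"); plan(s,[*p[:2],s["tool_pos"][2]],R)
E
```

```text
t 53.03 pos [ 0.3904 -0.2879  0.2155] rot [ 3.067 -0.139  0.546] q [-0.857 -0.285  2.217  0.289  0.966  0.669] F [-0.2 -0.1 -1.8] w 58.8 grip 118.0
[-1.07762385e-02 -5.10639211e-05  1.44433402e-02]
[0.5723 0.0097 0.1521]
turn fs [ 0.105  0.004 -0.285] deg 8.7 | shift fs after turn [ 1.659 -2.865  1.265] | before [ 1.232 -3.134  1.105]
level
turn fs [ 0.105  0.004 -0.285] deg 8.7 | shift fs after turn [ 1.879 -2.861  0.67 ] | before [ 1.451 -3.13   0.51 ]
```

play_rows(moves=[[[0.0525,0.002,-0.1425,0,0,0,50],[0.0525,0.002,-0.1425,0,0,0,50],[0,0,0,0.209,-0.318,0.0744,50],[0,0,0,0.209,-0.318,0.0744,50],[0,0,0,0.209,-0.318,0.0744,50]]])

```text
time: 53.45
tool_pos: [0.4517, -0.189, 0.2164]
tcp_rot: [-3.089, -0.089, -0.554]
wrist_force: [0.9, -0.4, -2.1]
width: 0.691
grip_force: 118.3
```

play_rows(moves=[[[0,0,0,0.209,-0.318,0.0744,50],[0,0,0,0.209,-0.318,0.0744,50],[0,0,0,0.209,-0.318,0.0744,50],[0,0,0,0.209,-0.318,0.0744,50],[0,0,0,0.209,-0.318,0.0744,50]]])

```text
time: 53.87
tool_pos: [0.5535, -0.0209, 0.2165]
tcp_rot: [-3.088, -0.097, -0.555]
wrist_force: [-0.4, -0.5, -1.6]
width: 0.684
grip_force: 118.3
```

play_rows(moves=[[[0,0,0,0.209,-0.318,0.0744,50],[0,0,0,0,0,0,50],[0,0,0,-0.11,0,0.297,50],[0,0,0,-0.11,0,0.297,50],[0,0,0,0,0,0,50]]])

```text
time: 54.28
tool_pos: [0.5672, 0.0101, 0.1451]
tcp_rot: [-3.091, -0.097, -0.532]
wrist_force: [-3.3, -0.1, -2.4]
width: 0.689
grip_force: 118.4
```

play_rows(moves=[[[0,0,0,0,0,0,50],[0,0,0,0,0,0,50],[0,0,0,0,0,0,50],[0,0,0,0,0,0,50]]])

```text
time: 54.62
tool_pos: [0.5743, 0.0086, 0.1558]
tcp_rot: [-3.088, -0.093, -0.561]
wrist_force: [0.1, 0.3, -1.5]
width: 0.692
grip_force: 118.5
```

```bash
python3 chk.py hold4 1 .075 .03; python3 face.py hold4
```

```text
t 54.62 pos [0.5743 0.0086 0.1558] rot [-3.088 -0.093 -0.561] q [-0.046 -0.079  2.166  0.044  0.696  1.436] F [ 0.1  0.3 -1.5] w 59.1 grip 118.5
turn fs [ 0.004 -0.012 -0.002] deg 0.4 | shift fs after turn [-0.032 -0.012  0.028] | before [-0.032 -0.012  0.028]
turn fs [ 0.004 -0.012 -0.002] deg 0.4 | shift fs after turn [-0.322 -0.015  0.371] | before [-0.325 -0.015  0.369]
-0.045 42 -0.0088
-0.02 46 -0.0092
0 49 -0.0091
0.02 49 -0.0088
0.045 58 -0.0093
axis max 0.0616
```

play_rows(moves=[[[0,0,0,-0.08,-0.012,0.09,50],[0,0,0,-0.08,0,0.09,50],[0,0,0,-0.07,0,0.08,50],[0,0,0,-0.05,0,0.055,50],[0,0,0,-0.03,0,0.035,50]]])

```text
time: 55.08
tool_pos: [0.5574, 0.0089, 0.1105]
tcp_rot: [-3.087, -0.092, -0.563]
wrist_force: [1.6, 2.6, 15.1]
width: 0.69
grip_force: 118.8
```

play_rows(moves=[[[0,0,0,0,0,0,50],[0,0,0,0,0,0,50],[0,0,0,0,0,0,50]]])

```text
time: 55.33
tool_pos: [0.5547, 0.0088, 0.1084]
tcp_rot: [-3.089, -0.094, -0.552]
wrist_force: [0.4, -0.5, -0.6]
width: 0.688
grip_force: 118.9
```

```bash
python3 chk.py hold4 1 .03 0
```

```text
t 55.33 pos [0.5547 0.0088 0.1084] rot [-3.089 -0.094 -0.552] q [-0.047 -0.054  2.241  0.052  0.603  1.425] F [ 0.4 -0.5 -0.6] w 58.8 grip 118.9
turn fs [ 0.002 -0.    -0.001] deg 0.1 | shift fs after turn [ 0.025  0.003 -0.006] | before [ 0.025  0.003 -0.006]
turn fs [ 0.002 -0.    -0.001] deg 0.1 | shift fs after turn [-0.169  0.001  0.223] | before [-0.169  0.001  0.223]
```

play_rows(moves=[[[0,0,0,-0.055,0,0.07,50],[0,0,0,-0.055,0,0.07,50],[0,0,0,-0.04,0,0.05,50],[0,0,0,-0.02,0,0.03,50],[0,0,0,0,0,0,50]]])

```text
time: 55.75
tool_pos: [0.5488, 0.0082, 0.084]
tcp_rot: [-3.087, -0.093, -0.56]
wrist_force: [-0.6, 1.2, 7.8]
width: 0.694
grip_force: 118.8
```

play_rows(moves=[[[0,0,0,-0.02,0,0.02,50],[0,0,0,0,0,0,50],[0,0,0,0,0,0,50]]])

```text
time: 56.0
tool_pos: [0.5496, 0.0082, 0.0837]
tcp_rot: [-3.086, -0.093, -0.566]
wrist_force: [-2.7, 2.6, 14.7]
width: 0.69
grip_force: 119.1
```

```bash
python3 chk.py hold4 1 0
```

```text
t 56.0 pos [0.5496 0.0082 0.0837] rot [-3.086 -0.093 -0.566] q [-0.05  -0.031  2.276  0.061  0.535  1.414] F [-2.7  2.6 14.7] w 59.0 grip 119.1
turn fs [ 0.003 -0.019 -0.003] deg 0.5 | shift fs after turn [-0.035  0.     0.009] | before [-0.035  0.     0.009]
```

On the floor, with contact at the same depth as the others. Releasing, backing away to the right and checking everything.

play_rows(moves=[[[0,0,0,0,0,0,72],[0,0,0,0,0,0,72],[0,0,0,0,0,0,72],[0,0,0,0,0,-0.2,72],[0,0,0,0,0,-0.4,72]]])

```text
time: 56.42
tool_pos: [0.5208, 0.0074, 0.1305]
tcp_rot: [-3.091, -0.094, -0.535]
wrist_force: [0.7, -0.5, 0.3]
width: 0.843
grip_force: 0.0
```

play_rows(moves=[[[0,0,0,0,0,-0.4,85],[0,-0.2,0,0,0,-0.3,85],[0,-0.2,0,0,0,0,85],[0,-0.2,0,0,0,0,85],[0,-0.13,0,0,0,-0.2,85]]])

```text
time: 56.83
tool_pos: [0.498, 0.0064, 0.2195]
tcp_rot: [3.131, 0.093, -0.03]
wrist_force: [-0.3, 0.3, -1.4]
width: 0.997
grip_force: 0.0
```

play_rows(moves=[[[0,0,0,-0.1,0.4,0,85],[0,0,0,-0.1,0.4,0,85],[0,0,0,0,0.4,0,85],[0,0,0,0,0.4,0,85],[0,0,0,0,0.4,0,85]]])

```text
time: 57.25
tool_pos: [0.491, -0.1958, 0.223]
tcp_rot: [3.132, 0.094, -0.017]
wrist_force: [0.8, 0.3, 0.2]
width: 0.999
grip_force: 0.0
```

play_rows(moves=[[[0,0,0,0,0.4,0,85],[0,0,0,0,0.4,0,85],[0,0,0,0,0.4,0,85],[0,0,0,0,0,0,85],[0,0,0,0,0,0,85]]])

```text
time: 57.67
tool_pos: [0.498, -0.3159, 0.2234]
tcp_rot: [3.133, 0.087, -0.018]
wrist_force: [0.9, 0.8, -0.2]
width: 0.996
grip_force: 0.0
```

Run:
```python
from workcell import bot,vision
from h import *
s=bot.read_state(); st(s)
for n in ("scene","top"):
    c=vision.read_camera(n); np.savez(f"g4_{n}.npz",**c)
    for k in (4,3,2,1): incarton(c,k,n)
    if n=="top": cartons(c)
    u,v=proj(c,[.58,.05,.06])[0].astype(int)
    im=cv2.resize(c["image"][v-50:v+50,u-65:u+65],None,fx=6 if n=="scene" else 6,fy=6,interpolation=cv2.INTER_CUBIC)[:,:,::-1]
    cv2.imwrite(f"pics/f_{n}.png",im)
a=[cv2.resize(cv2.imread(f"pics/f_{n}.png"),(400,308)) for n in ("scene","top")]
cv2.imwrite("pics/final.png",np.hstack(a))
```

```text
t 57.67 pos [ 0.498  -0.3159  0.2234] rot [ 3.133  0.087 -0.018] q [-0.6    0.113  1.797 -0.013  1.237  0.919] F [ 0.9  0.8 -0.2] w 85.1 grip 0.0
scene n 271 ztop [0.1234 0.1245 0.1259] [(0.065, [0.0328, 0.0349, 0.0367]), (0.09, [0.0434, 0.0469, 0.0489]), (0.11, [0.0522, 0.0535, 0.056]), (0.12, [0.0424, 0.0498, 0.057])]
scene n 176 ztop [0.1221 0.1235 0.1252] [(0.065, [0.0345, 0.0362, 0.0387]), (0.09, None), (0.11, [0.0499, 0.0551, 0.0561]), (0.12, [0.0453, 0.0506, 0.0563])]
scene n 175 ztop [0.1223 0.1232 0.1239] [(0.065, [0.0335, 0.0362, 0.0392]), (0.09, None), (0.11, [0.0533, 0.0548, 0.056]), (0.12, [0.0454, 0.0517, 0.057])]
scene n 173 ztop [0.1219 0.1231 0.1241] [(0.065, [0.0335, 0.0368, 0.0387]), (0.09, None), (0.11, [0.0516, 0.0548, 0.0565]), (0.12, [0.0453, 0.0512, 0.0569])]
top n 183 ztop [0.125 0.127 0.129] [(0.065, None), (0.09, [0.025, 0.0272, 0.0311]), (0.11, [0.0292, 0.0348, 0.0505]), (0.12, [0.034, 0.0434, 0.0544])]
top n 190 ztop [0.1227 0.1257 0.1286] [(0.065, None), (0.09, [0.0241, 0.0279, 0.0317]), (0.11, [0.0306, 0.0373, 0.054]), (0.12, [0.0389, 0.0482, 0.0565])]
top n 193 ztop [0.1237 0.1266 0.1276] [(0.065, None), (0.09, [0.024, 0.028, 0.0331]), (0.11, [0.032, 0.0377, 0.0531]), (0.12, [0.0372, 0.0472, 0.0563])]
top n 281 ztop [0.1212 0.1252 0.1269] [(0.065, [0.0091, 0.014, 0.0193]), (0.09, [0.0209, 0.0272, 0.0318]), (0.11, [0.0321, 0.0377, 0.0545]), (0.12, [0.0388, 0.0479, 0.0571])]
pca yaw -31.3 pca yaw 56.2 [407. 254.] ctr [ 338.8 -451.8] sz [126.9  64. ] yaw 57.2 rgb [196 125 210] mean [ 0.3397 -0.4507]
```

View pics/final.png

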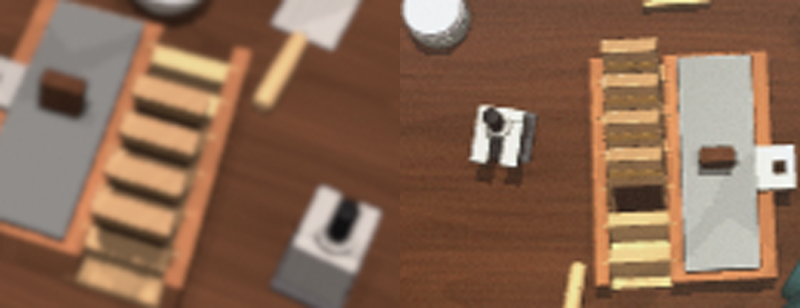

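All four cartons stand in slots 1–4 at equal height, the pin is parked, and nothing is left lying except the look-alikes. One last check of the cover's travel before handing in.

Run:
```python
from h import *
for n,a,b in (("top0",255,290),("g4_top",275,325),):
    T=dict(np.load(n+".npz")); hs=cv2.cvtColor(T["image"],cv2.COLOR_RGB2HSV)
    m=(hs[...,1]<40)&(hs[...,2]>110); k=np.zeros_like(m); k[140:230,a:b]=1; m&=k
    nn,l,st_,_=cv2.connectedComponentsWithStats(m.astype(np.uint8)); i=1+np.argmax(st_[1:,4]); v,u=np.nonzero(l==i)
    X=ray(T,np.c_[u,v],.057); e,U=slotR(); f=np.cross([0,0,1],e); y=(X-O)@f; x=(X-O)@e
    s=abs(x-.03)>.03
    # left edge (+y) per row
    print(n,"left edge",np.median([y[(v==r)].max() for r in np.unique(v)[8:-8]]).round(4),"right",np.median([y[v==r].min() for r in np.unique(v)[8:-8]]).round(4))
```

```text
top0 left edge 0.0419 right -0.0382
g4_top left edge -0.0522 right -0.1327
```

```bash
python3 -c "
from workcell import bot
print(bot.finish_job())"
```

```text
the job is handed in; nothing more can be done
None
```

The job is handed in: the pin is parked home in the bracket notch, the cover is fully open (about 94 mm measured), and all four cartons stand down at the floor of slots 1–4; I never moved the other wares.

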